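# Change over a screened high-voltage test box

## Robot

A 6-joint arm with a two-finger parallel gripper is mounted at the origin on a cart in front of the work surface, level with it; the furniture and walls round the work are solid. World frame = base frame: x ahead of the robot, y to its left, z up, the work surface at z = 0. Lengths are in m, angles in rad, forces in N, time in s.
With the tool pointing down it reaches from about 0.25 to 0.725 m from the base axis. Payload 4 kg.
Tool frame: the origin (TCP) lies midway between the tips of the shut fingers; the grasp point (between the pads) lies bot.pinch_z behind it (bot.pinch_z is the distance from the TCP to the grasp point, in m); z points along the fingers, y is the direction in which the jaws open and shut (so a half turn about z gives the same grasp; the last joint's range is limited). The gripper opens to 85 mm and grips with 20 to 120 N. Pads are 22 mm wide; open, the fingers measure 114 mm over their backs; the gripper's body (76 mm by 85 mm) begins 54 mm behind the grasp point. The pads swing forward as they close: fully open they stand 13 mm farther back than shut.
Start: joints at [0, 0.241, 0.005, 1.335, 0, 1.571], TCP at [0.5, -0, 0.231] pointing down, gripper open.
Joint ranges: [-2.72, 2.72], [-1.05, 1.87], [-1.09, 1.28], [-1.99, 2.15], [-1.42, 1.44], [-3.14, 3.14]. Speed limits (rad/s): [2.79, 2.79, 3.14, 3.14, 3.14, 3.14].

## Interface

Orientations are given as a unit quaternion [x, y, z, w].
In Python, from workcell import bot gives the robot as it stands. The module is installed in compiled form; this text tells all that it offers.
- The arm moves only by the tool move_arm, never from a script. Its argument "series" is a list that holds one entry, the list of rows, each a list of 7 numbers: the shift along the world's x, y, z in cm, then the turn, a rotation vector about the world's x, y, z in degrees, then the opening, from 0 (shut) to 1 (fully open). A call has exactly 5 rows; each row shifts and turns the pose as measured when the row begins; what a row does not reach is not made up. A row lasts 1/10 s, in which the tool goes at most 50 mm and 8.59 degrees, less where a joint would pass 70% of its speed; a pose out of reach is approached as far as the arm can. A call with a gripper value outside its range is refused whole. The fingers move at their own pace and stop on an object; the grip force is fixed at half the most. Time passes only in rows, so rows that do not move let the fingers close, or fill a call up. It gives the time, the measured TCP pose, the force and the opening at its end, in the units of the state.
- bot.get_obs(): the state, without advancing time (a new reading comes with each control period).
- bot.camera(name): name is "scene" or "side" or "wrist"; returns (picture, depth): 400x640x3 uint8, red, green, blue; 400x640 float32, m along the optical axis (not along the pixel's ray), 0 where there is no reading.
- bot.camera_info(name): a dict with "vfov" (degrees; the focal length in pixels is half the picture's height over the tangent of half this angle, whatever the lens; pixels are square), "cx", "cy" (the principal point, pixels), "cam_to_world" (4x4, takes a point from camera to world coordinates); the wrist camera has in their place "tool_from_camera" (4x4, takes a point from camera to tool coordinates, whose origin is the TCP and whose axes are the flange's). Camera axes: x right, y down, z forward; pixel columns grow to the right and rows downward; lengths in m; the calibration is good to about 2 mm. A picture is of the moment at which its call begins: read the wrist's pose just before it. camera_info takes no time and is no camera call.
- bot.job_done(): hands the job in, once; it reports no verdict.
Trained networks look in the newest picture that a camera, given by its name, has taken for a name from the list of things; names that differ only in an ending like _2 or _b are one class to them, and where a whole thing is asked for, a point or a joint stands for the part that bears it (a point fixed in the world has none). Each returns a list of dicts, best first, with "confidence" (0 to 1); they miss things now and then, are a little off and sometimes report something else, mostly with a low value. They report only what shows in the picture. A call takes as long as a camera call. They do not tell look-alikes from the thing itself.
- bot.find_in(camera, target): "at" ([x, y, z] in m, in world coordinates, good to about 4 mm: the middle of the surface that is visible of it).
The state is a dict: "clock": time; "joint_pos": joint angles; "joint_vel": joint speeds; "tau": joint torques, N m; "eef_pos": TCP position; "tool_rot": TCP orientation; "ft_force": force on the tool from outside, world axes, zero at the start; "ft_torque": the same for the moment, N m; "grip_width": finger opening in m.
Only numpy, scipy, OpenCV 4.12 (cv2) and the standard library are available. Lean on these libraries where they do the work, as an engineer would, in place of code of your own. Each camera call takes 0.05 s, during which the arm holds its last target.

## Task

Change over the screened test box for the next specimen. First make it safe: pull the locking toggle on its left-hand pod up out of its notch, throw it towards you to OFF and let it lock. Then move every coil standard left in the chamber onto the sample tray, standing upright, and tip the cassette with the two small brass terminals on its front out of the packed rack, pull it free and stand it upright on the brass plate in the chamber, leaving the other cassettes standing in the rack. Last, lower the hood fully shut, and pull and throw the toggle away from you to ON, locked in its notch again.

Things in the scene. Friction and masses are not known exactly. Their poses are not given: they have to be found in the camera images.
- test_box: Fixed test box. Origin: on the bench under the centre of its chamber; x axis away from the robot at yaw 0, y to the left, z up. Chamber: open tray 150 (x) by 130 (y) mm inside, floor 14 mm above the bench, rim 7 mm thick, rising only 14 mm above that floor (28 mm above the bench). The hood opens to the right (-y).
- pod_top (a point): Centre of the top of the switch pod, 100 mm above the bench, on the left of the chamber; the pod is 74 (x) by 56 (y) mm.
- plate_mid (a point): Centre of the top of the flush brass plate, 90 (x) by 80 (y) mm, in the chamber floor; axes as the test box.
- toggle (a joint): Angle of the locking toggle lever on top of the pod, rad. +0.5: leans away from the robot (+x of the box) = ON; -0.5: leans towards the robot = OFF; 0 upright. A steel tooth between the two notches blocks it at either end until it is pulled out at least 11 mm along its own length.
- toggle_pull (a joint): How far the toggle's knob is pulled out along the lever, m: 0 home in the notch, 0.015 fully out. A spring pulls it back: 3.5 N at home, 7.3 N fully out.
- toggle_knob (a point): Centre of the toggle's black knob, a round cylinder of 18 mm diameter and 26 mm length along the lever; z axis along the lever, outwards. It lies 56 mm from the pivot when home (71 mm fully out). The gate round its foot reaches 28 mm above the pivot.
- toggle_pivot (a point): Pivot of the toggle, 102 mm above the bench; the lever rocks about the y axis of this point, in its xz plane.
- hood (a joint): Opening angle of the hood, rad: 0 shut, up to 1.65 open (standing on its side to the right of the chamber). The hinge is stiff (0.6 N m of friction): the 0.5 kg hood stays at any angle where it is left and takes about 6 N at the grip to move.
- hood_hinge (a point): Middle of the hood's hinge line, 28 mm above the bench; the line runs along the x axis of this point (the box's front to back). The hood is a cover 164 (along the hinge) by 144 by 88 mm high; shut, its top is 116 mm above the bench.
- hood_grip (a point): Centre of the hood's T-grip: a black round bar, 18 mm thick and 40 mm long in the hinge direction, on a 10 mm stem, 23 mm out from the hood's top panel. With the hood shut it lies 122 mm to the left of the hinge line (+y of the box) and 111 mm above it; it swings about that line with the hood. Its z axis points out of the top panel.
- rack: Fixed tip-out rack of five upright cassettes packed side by side along its y axis, 31.2 mm apart, the middle one at y = 0. Origin: on the bench under the middle of the row; x axis away from the robot at yaw 0. They stand on a floor 60 mm above the bench, front faces at x = -19 mm, rear faces at +19 mm, against a back wall. An instrument with mailers on it, up to 200 mm high, stands about 50 mm behind.
- canopy_edge (a point): Middle of the lower front edge of the rack's canopy, 154 mm above the bench, 4 mm thick: it covers the row from here (x = +9 mm of the rack) backwards, 12 mm above the cassettes' tops, so that they cannot be lifted straight out.
- apron_edge (a point): Middle of the upper edge of the rack's sloping front apron, which rises 38 mm forwards from the front edge of the floor, 0.56 rad from the vertical. A cassette tipped more than 0.45 rad forwards about its bottom front edge falls against the apron and leans there at about 0.56 rad.
- cassette_two_pole_mid (a point): The wanted cassette, with two small round brass terminals, one above the other, on its front (the others have one large black socket). A grey box 38 (x, depth) by 30 (y, width) by 82 mm (z, height), about 0.2 kg; this point is its centre, 41 mm from its foot. A finger lip, 4 mm thick, 26 mm wide and 11 mm high, stands up along the front edge of its top: a fingertip behind it can pull the top forwards.
- cassette_a_mid (a point): Another cassette, centre, as the wanted one but with one large black socket on its front.
- cassette_b_mid (a point): Another cassette, as cassette_a.
- cassette_c_mid (a point): Another cassette, as cassette_a.
- cassette_d_mid (a point): Another cassette, as cassette_a.
- tray: Fixed sample tray, 115 (x) by 170 (y) mm, walls 17 mm high and 4 mm thick, inner floor 2 mm above the bench. Origin: centre of the underside; its long side is its own y axis. A bench supply, 240 mm high, stands to the left of and beyond its far end.
- coil1_mid (a point): A coil standard: a grey drum of 50 mm diameter and 32 mm height, 0.14 kg, with two brass pins (7 mm thick, 20 mm apart along its y axis) standing 14 mm above its top. This point is on its axis, 16 mm above its foot.
- coil2_mid (a point): Another coil standard, as coil1; may be absent.
- coil3_mid (a point): Another coil standard, as coil1; may be absent.
Mind the look-alikes: they are no part of the job. What is shaped like the part that bears coil3_mid but red is not meant.

How it is judged:
On the way, in this order (a step that is already met when the one before it is completed fails the run):
1. the toggle is at OFF, locked home in its notch (value of joint toggle below -0.42 rad and value of joint toggle_pull below 0.003 m), for 0.3 s.
2. all coil standards stand on the tray and the wanted cassette stands upright on the brass plate (x of coil1_mid in the frame of tray between -0.055 and 0.055 m and y of coil1_mid in the frame of tray between -0.082 and 0.082 m and height (world z) of each of coil1_mid, coil2_mid, coil3_mid below 0.03 m and angle between each of coil1_mid, coil2_mid, coil3_mid's own z axis and vertical below 0.15 rad and x of coil2_mid in the frame of tray between -0.055 and 0.055 m and y of coil2_mid in the frame of tray between -0.082 and 0.082 m and x of coil3_mid in the frame of tray between -0.055 and 0.055 m and y of coil3_mid in the frame of tray between -0.082 and 0.082 m and horizontal distance between cassette_two_pole_mid and plate_mid below 0.028 m and angle between cassette_two_pole_mid's own z axis and vertical below 0.1 rad and z of cassette_two_pole_mid in the frame of plate_mid between 0.035 and 0.048 m), for 0.3 s.
3. the hood is shut (value of joint hood below 0.04 rad), for 0.2 s.
4. the toggle is at ON, locked home in its notch (value of joint toggle above 0.42 rad and value of joint toggle_pull below 0.003 m), for 0.2 s.
At the end, for the whole second after the job is handed in: Toggle at ON (above 0.42 rad) and home within 3 mm, hood shut within 0.04 rad, every coil standard upright inside the tray's walls, the wanted cassette upright within 28 mm of the brass plate's centre, the other cassettes upright and within 30 mm of where they stood (all of step 2 and all of step 4 and value of joint hood below 0.04 rad and distance of each of cassette_a_mid, cassette_b_mid, cassette_c_mid, cassette_d_mid from where it was at the start of the episode below 0.03 m and angle between each of cassette_a_mid, cassette_b_mid, cassette_c_mid, cassette_d_mid's own z axis and vertical below 0.15 rad and linear speed of cassette_two_pole below 0.02 m/s); the robot touches nothing.
It fails at once if a coil standard or a cassette is lifted while the chamber is open and the toggle is not at OFF (value of joint toggle above 0 rad and value of joint hood above 0.2 rad and (height (world z) of any of coil1_mid, coil2_mid, coil3_mid above 0.075 m or height (world z) of cassette_two_pole_mid above 0.14 m)).
Of coil1, coil2, coil3 only 1 to 3 are there at a start; the rules pass over those that are not, and their reading is None.
At some moment in a run one of coil1, coil2, coil3 may be knocked a few centimetres aside while the robot is not near it.
It also fails if it takes over 210 s, if anything falls off the work surface, if the arm or the gripper's body presses on something with over 40 N, if the wrist force passes 120 N, or if a joint passes its speed limit or range.

## Working session

There is one attempt and no reset: what is moved stays moved. The work goes in short steps, Python scripts to look and compute and a tool call to move; the robot and the scene stay as the last step left them, time stands still between calls to the robot, and variables do not carry over. Pictures are saved under pics/ and viewed, and the job is handed in when it is done.

Besides the shell and the picture viewer there is one more tool, called by a JSON object that holds its "name" and its "arguments". move_arm: Moves the arm, as the interface text tells. Its arguments: {"type":"object","properties":{"series":{"type":"array","items":{"type":"array","items":{"type":"array","items":{"type":"number"}}}}},"required":["series"]}

```bash
mkdir -p pics; cat > h.py <<'E'
import numpy as np, cv2
from workcell import bot
from scipy.spatial.transform import Rotation as R
def K(n):
    i=bot.camera_info(n); return 200/np.tan(np.radians(i['vfov'])/2), i['cx'], i['cy'], i
def c2w(n,o=None):
    i=bot.camera_info(n)
    if 'cam_to_world' in i: return np.array(i['cam_to_world'])
    o=o or bot.get_obs(); T=np.eye(4); T[:3,:3]=R.from_quat(o['tool_rot']).as_matrix(); T[:3,3]=o['eef_pos']
    return T@np.array(i['tool_from_camera'])
def snap(n,fn=None):
    T=c2w(n); p,d=bot.camera(n)
    if fn: cv2.imwrite('pics/'+fn,p[:,:,::-1])
    f,cx,cy,_=K(n)
    v,u=np.mgrid[0:400,0:640]
    P=np.stack([(u-cx)/f*d,(v-cy)/f*d,d],-1)@T[:3,:3].T+T[:3,3]
    P[d<=0]=np.nan
    return p,d,P
def st():
    o=bot.get_obs(); print('t',round(o['clock'],2),'p',np.round(o['eef_pos'],4),'rv',np.round(R.from_quat(o['tool_rot']).as_rotvec(degrees=True),1),'F',np.round(o['ft_force'],1),'w',round(o['grip_width'],4),'q',np.round(o['joint_pos'],2))
E
python3 - <<'E'
from h import *
st(); print(bot.pinch_z)
for n in ['scene','side','wrist']:
    p,d,P=snap(n,n+'0.png'); np.save(n+'0.npy',P); print(n,bot.camera_info(n))
E
```

```text
t 0.0 p [ 0.4994 -0.      0.2304] rv [-1.272e+02 -1.272e+02  1.000e-01] F [-0.6  0.1  0.2] w 0.0851 q [ 0.    0.24  0.    1.34 -0.    1.57]
0.0187
scene {'vfov': 44.916668497263686, 'cx': 323.46673949737743, 'cy': 205.67671069217502, 'cam_to_world': array([[-0.56667471, -0.49735365,  0.65690115, -0.26092675],
       [-0.82385961,  0.35327358, -0.44323032,  0.53838627],
       [-0.0116236 , -0.79236174, -0.60994078,  0.91156846],
       [ 0.        ,  0.        ,  0.        ,  1.        ]])}
side {'vfov': 46.14484439050928, 'cx': 320.44108477834453, 'cy': 199.67346565712722, 'cam_to_world': array([[-0.14488186, -0.72287139,  0.67562283, -0.26047461],
       [-0.98941869,  0.11118603, -0.0932112 ,  0.07145359],
       [-0.00774011, -0.68197846, -0.7313313 ,  1.05302696],
       [ 0.        ,  0.        ,  0.        ,  1.        ]])}
wrist {'vfov': 64.00004099998671, 'cx': 315.4605171351085, 'cy': 201.01811587461756, 'tool_from_camera': array([[ 2.08411879e-05, -9.47398948e-01, -3.20055045e-01,
         8.22251311e-02],
       [ 9.99999917e-01,  1.49711695e-04, -3.78045959e-04,
        -5.20536912e-04],
       [ 4.06076327e-04, -3.20055011e-01,  9.47398873e-01,
        -1.42448983e-01],
       [ 0.00000000e+00,  0.00000000e+00,  0.00000000e+00,
         1.00000000e+00]])}
```

View pics/scene0.png

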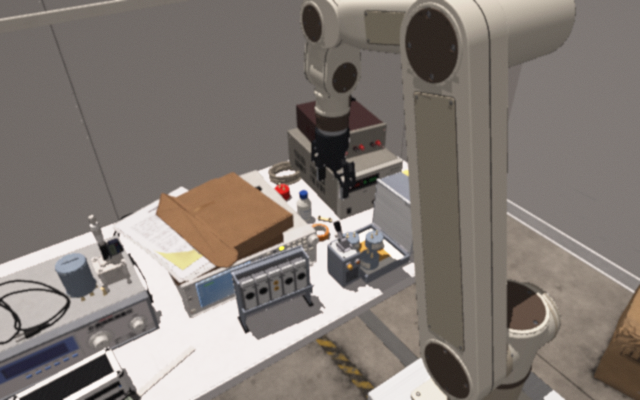

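View pics/side0.png

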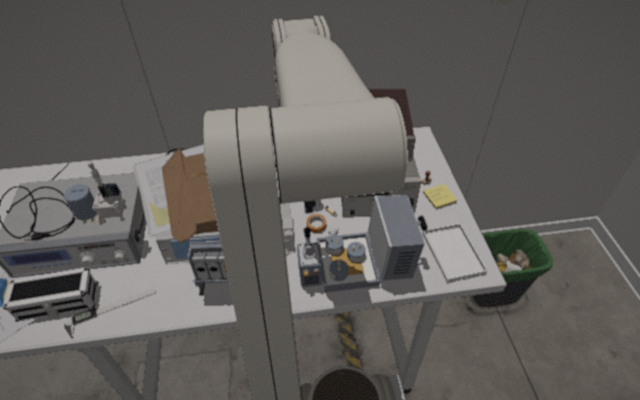

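View pics/wrist0.png

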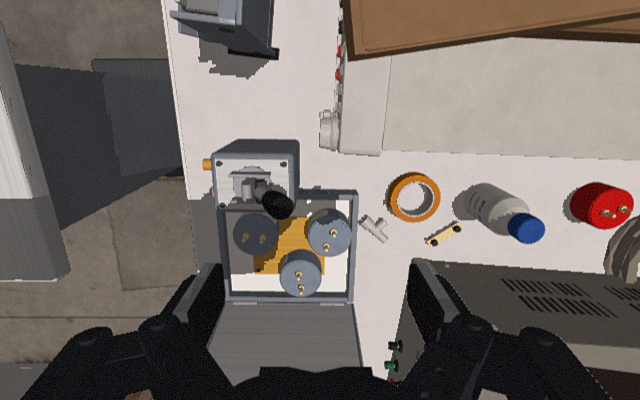

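```bash
python3 - <<'E'
from h import *
for cam in ['scene','side']:
    T=np.linalg.inv(c2w(cam));f,cx,cy,_=K(cam)
    for n in ['toggle_knob','pod_top','test_box','plate_mid','hood','hood_grip','rack','canopy_edge','apron_edge','cassette_two_pole_mid','cassette_a_mid','tray','coil1_mid']:
        try:
            for r in bot.find_in(cam,n):
                a=np.array(r['at']);c=T[:3,:3]@a+T[:3,3]
                print(cam,n,np.round(a,3),round(r['confidence'],2),'px',np.round([f*c[0]/c[2]+cx,f*c[1]/c[2]+cy]))
        except Exception as e: print(n,e)
E
```

```text
scene toggle_knob [0.46  0.012 0.153] 0.56 px [337. 229.]
scene pod_top [ 0.448 -0.162  0.071] 0.87 px [393. 230.]
scene test_box [0.427 0.274 0.123] 0.71 px [248. 293.]
scene test_box [ 0.451 -0.165  0.078] 0.7 px [393. 227.]
scene plate_mid [ 0.442 -0.163  0.077] 0.74 px [395. 230.]
scene hood [ 0.472 -0.18   0.116] 0.68 px [393. 210.]
scene hood [0.458 0.008 0.147] 0.3 px [339. 231.]
scene hood_grip [0.447 0.217 0.108] 0.66 px [267. 281.]
scene hood_grip [ 0.473 -0.178  0.119] 0.57 px [393. 209.]
scene rack [0.449 0.216 0.107] 0.6 px [268. 281.]
scene rack [0.46  0.014 0.152] 0.21 px [337. 230.]
scene canopy_edge [0.446 0.22  0.103] 0.9 px [266. 283.]
scene apron_edge [0.441 0.215 0.11 ] 0.81 px [270. 282.]
scene apron_edge [ 0.443 -0.163  0.078] 0.48 px [395. 229.]
scene apron_edge [0.413 0.15  0.133] 0.44 px [300. 270.]
scene cassette_two_pole_mid [0.424 0.207 0.125] 0.86 px [276. 280.]
scene cassette_a_mid [0.413 0.151 0.128] 0.88 px [300. 272.]
scene cassette_a_mid [0.424 0.206 0.126] 0.29 px [276. 279.]
scene coil1_mid [ 0.423 -0.067  0.047] 0.75 px [371. 256.]
scene coil1_mi
[... 555 characters left out ...]
side rack [0.447 0.279 0.136] 0.94 px [195. 257.]
side rack [ 0.431 -0.176  0.096] 0.23 px [381. 249.]
side canopy_edge [0.452 0.28  0.142] 0.98 px [195. 253.]
side canopy_edge [ 0.428 -0.209  0.158] 0.59 px [396. 233.]
side apron_edge [0.452 0.279 0.138] 0.72 px [195. 254.]
side cassette_two_pole_mid [0.428 0.215 0.127] 0.68 px [223. 262.]
side cassette_two_pole_mid [ 0.427 -0.175  0.105] 0.51 px [381. 248.]
side cassette_a_mid [0.423 0.239 0.131] 0.63 px [212. 264.]
side cassette_a_mid [ 0.425 -0.172  0.1  ] 0.49 px [379. 250.]
side tray [ 0.453 -0.398  0.   ] 0.58 px [454. 254.]
side coil1_mid [ 0.424 -0.068  0.046] 0.81 px [339. 268.]
side coil1_mid [0.451 0.281 0.132] 0.3 px [195. 256.]
```

```bash
python3 - <<'E'
from h import *
p=cv2.imread('pics/wrist0.png'); cv2.imwrite('pics/w0c.png',cv2.resize(p[120:400,180:380],None,fx=2.1,fy=2.1,interpolation=cv2.INTER_CUBIC) )
p=cv2.imread('pics/side0.png'); cv2.imwrite('pics/s0c.png',cv2.resize(p[180:310,270:500],None,fx=3.4,fy=3.4,interpolation=cv2.INTER_CUBIC) )
p=cv2.imread('pics/scene0.png'); cv2.imwrite('pics/sc0c.png',cv2.resize(p[210:340,220:420],None,fx=4,fy=4,interpolation=cv2.INTER_CUBIC) )
E
```

```text
(no output)
```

View pics/w0c.png

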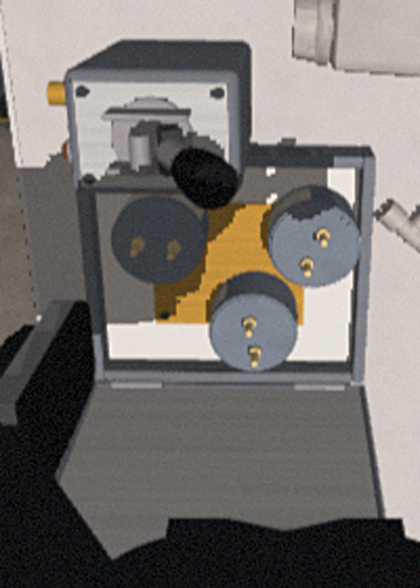

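View pics/s0c.png

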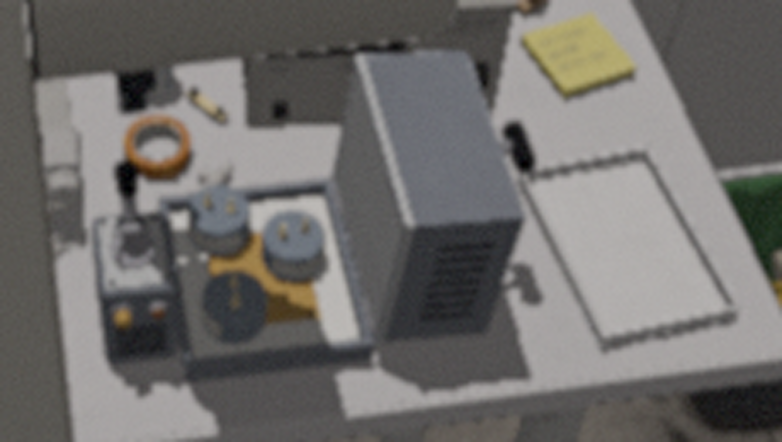

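View pics/sc0c.png

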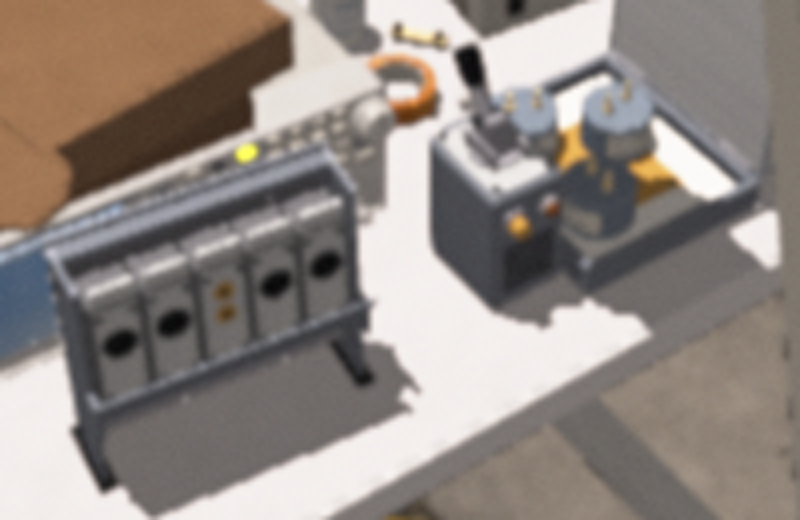

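```bash
python3 - <<'E'
from h import *
W=np.load('wrist0.npy').reshape(-1,3);S=np.load('side0.npy').reshape(-1,3);C=np.load('scene0.npy').reshape(-1,3)
def rect(A,lo,hi,msg):
    m=np.all((A>lo)&(A<hi),1);B=A[m]
    if len(B)<20: print(msg,len(B));return
    Q=np.percentile(B,[2,98],axis=0)
    r=cv2.minAreaRect((B[:,:2]*1000).astype(np.float32)); print(msg,len(B),'c',np.round(r[0],1),'sz',np.round(r[1],1),'ang',round(r[2],1),'zmed',np.round(np.median(B[:,2]),4))
rect(W,[.3,-.1,.095],[.6,.1,.106],'podtop W'); rect(C,[.3,-.1,.095],[.6,.1,.106],'podtop C')
rect(W,[.3,-.2,.022],[.6,.03,.034],'rim W'); 
rect(S,[.3,-.55,.012],[.65,-.3,.022],'trayrim S')
rect(S,[.3,-.35,.125],[.65,-.1,.2],'hood S')
for nm,A in [('C',C),('S',S)]:
    rect(A,[.3,.1,.155],[.6,.4,.185],'canopytop '+nm)
    rect(A,[.3,.1,.143],[.6,.4,.153],'lip '+nm)
rect(W,[.3,-.2,.042],[.6,.0,.052],'coiltops W')
# top-view map
pts=W
img=np.zeros((400,500),np.float32)
Z=np.full((400,560,3),0,np.uint8)
p=cv2.imread('pics/wrist0.png').reshape(-1,3)
def plot(A,p,Z):
    for a,c in zip(A,p):
        if np.isfinite(a).all() and a[2]>-.02 and a[2]<.25:
            i=int((0.62-a[0])*1000*1.3); j=int((.2-a[1])*1000*1.0)
            if 0<=i<400 and 0<=j<560: Z[i,j]=c
W3=np.load('wrist0.npy')
E
```

```text
podtop W 3577 c [473.4  23.9] sz [157.4  81.2] ang 31.2 zmed 0.1007
podtop C 435 c [472.1  29.3] sz [158.8  72.1] ang 29.2 zmed 0.1009
rim W 3277 c [464.8 -72.1] sz [202.1 164.2] ang 89.6 zmed 0.028
trayrim S 373 c [ 509.4 -394.5] sz [143.2 282. ] ang 89.2 zmed 0.015
hood S 2783 c [ 515.3 -240.1] sz [134.9 293. ] ang 78.9 zmed 0.1662
canopytop C 1795 c [500.4 264.3] sz [317.8 144.7] ang 71.0 zmed 0.1594
lip C 611 c [491.1 261.8] sz [298.6 127.5] ang 79.4 zmed 0.1457
canopytop S 684 c [512.3 317.2] sz [235.2  98.2] ang 54.4 zmed 0.1581
lip S 281 c [486.4 312.7] sz [241.   60.2] ang 51.7 zmed 0.1505
coiltops W 4754 c [ 465.8 -109.6] sz [129.2 163.5] ang 89.2 zmed 0.046
```

```bash
cat >> h.py <<'E'
def comp(P,lo,hi,big=1,k=3):
    m=np.all((P>np.array(lo))&(P<np.array(hi)),-1).astype(np.uint8)
    m=cv2.morphologyEx(m,cv2.MORPH_OPEN,np.ones((k,k),np.uint8)) if k>1 else m
    n,l,s,_=cv2.connectedComponentsWithStats(m)
    o=np.argsort(-s[1:,4])[:big]+1
    out=[]
    for i in o:
        B=P[l==i]; r=cv2.minAreaRect((B[:,:2]*1000).astype(np.float32)); 
        out.append((B,s[i,:4],r))
        print('  n',len(B),'bb',s[i,:4],'c',np.round(r[0],1),'sz',np.round(r[1],1),'ang',round(r[2],2),'z',np.round(np.median(B[:,2]),4),'med',np.round(np.median(B,0),4))
    return out
E
python3 - <<'E'
from h import *
W=np.load('wrist0.npy');S=np.load('side0.npy');C=np.load('scene0.npy')
print('pod');comp(W,[.3,-.1,.096],[.6,.1,.105],2);
print('rim');comp(W,[.3,-.2,.024],[.6,.03,.033],4,1)
print('coils');comp(W,[.3,-.13,.042],[.6,0.02,.051],4)
print('floor');comp(W,[.3,-.15,.008],[.6,0.02,.019],4)
print('knob');comp(W,[.3,-.1,.135],[.6,.1,.19],2)
print('trayfloor');comp(S,[.3,-.55,-.01],[.65,-.3,.008],3)
print('traywall');comp(S,[.3,-.55,.010],[.65,-.3,.022],5,1)
print('hood');comp(S,[.3,-.35,.15],[.65,-.1,.23],3)
for A in (C,S):
    print('canopy');comp(A,[.3,.1,.154],[.6,.4,.163],3,2)
    print('cassette front');comp(A,[.3,.1,.08],[.6,.4,.14],5,2)
E
```

```text
pod
  n 3308 bb [211 153  84  60] c [442.8   5.5] sz [73.3 55. ] ang 0.08 z 0.1008 med [0.4367 0.0144 0.1008]
  n 12 bb [322 118   4   3] c [505.2  61.9] sz [2.6 1.3] ang 1.66 z 0.1035 med [0.5051 0.062  0.1035]
rim
  n 2654 bb [216 193 143 114] c [464.6 -99.3] sz [147.4 164.2] ang 89.6 z 0.028 med [ 0.4902 -0.1408  0.028 ]
  n 136 bb [282 252  39  16] c [ 481.3 -108.5] sz [16.1 46.6] ang 85.77 z 0.0285 med [ 0.4822 -0.1036  0.0285]
  n 115 bb [308 211  41  18] c [512.  -55.2] sz [47.2 16.8] ang 7.01 z 0.0288 med [ 0.5105 -0.0499  0.0288]
  n 37 bb [264 213  15  21] c [449.5 -59. ] sz [ 5.6 29.6] ang 30.01 z 0.0303 med [ 0.4528 -0.0594  0.0303]
coils
  n 1379 bb [233 215  44  41] c [430.1 -69.7] sz [49.4 48.5] ang 84.92 z 0.046 med [ 0.4305 -0.0672  0.046 ]
  n 1364 bb [308 217  44  40] c [514.2 -71.1] sz [48.7 48.3] ang 1.26 z 0.046 med [ 0.5137 -0.0698  0.046 ]
  n 778 bb [279 260  43  23] c [ 480.2 -115.1] sz [29.  49.7] ang 89.67 z 0.046 med [ 0.4814 -0.1158  0.046 ]
floor
  n 3811 bb [225 200 127  83] c [464.6 -93.6] sz [112.8 151.5] ang 89.96 z 0.0148 med [ 0.4515 -0.0957  0.01
[... 1908 characters left out ...]
2] sz [450.7  73.1] ang 21.3 z 0.1566 med [0.4626 0.2502 0.1566]
  n 12 bb [163 231   5   3] c [521.6 352.1] sz [5.4 9.3] ang 11.33 z 0.1539 med [0.5209 0.3522 0.1539]
cassette front
  n 493 bb [157 231  64  18] c [323.8 197.8] sz [543.8 138.9] ang 27.83 z nan med [nan nan nan]
  n 492 bb [191 260  37  17] c [254.5 181.6] sz [434.9  71.1] ang 22.03 z 0.1091 med [0.4272 0.2506 0.1091]
  n 26 bb [202 281  13   2] c [433.3 265.2] sz [62.5 28. ] ang 15.25 z 0.0681 med [0.4174 0.2643 0.0681]
  n 16 bb [193 250   3   8] c [452.5 282.6] sz [39.7  7.6] ang 2.13 z 0.1407 med [0.4576 0.2817 0.1407]
  n 4 bb [221 249   2   2] c [253.6 174.5] sz [418.5   2.3] ang 11.7 z 0.1421 med [0.4529 0.2158 0.1421]
```

{"name": "move_arm", "arguments": {"series": [[[0,0,0,0,0,-8.5,0.6],[0,0,0,0,0,-8.5,0.6],[0,0,0,0,0,-8.5,0.6],[0,0,0,0,0,-8.5,0.6],[0,0,0,0,0,-8.5,0.6]]]}}

```text
clock: 1.95
eef_pos: [0.5, 0.0, 0.2313]
tool_rot: [0.918, 0.397, -0.0, -0.0]
ft_force: [-0.1, 0.9, 0.0]
grip_width: 0.0511
```

```bash
python3 -c "
from h import *
st()"
```

```text
t 1.95 p [0.5    0.     0.2313] rv [-165.2  -71.4    0. ] F [-0.1  0.9  0. ] w 0.0511 q [0.   0.24 0.01 1.34 0.   2.33]
```

{"name": "move_arm", "arguments": {"series": [[[0,0,0,0,0,8.5,0.6],[0,0,0,0,0,8.5,0.6],[0,0,0,0,0,8.5,0.6],[0,0,0,0,0,8.5,0.6],[0,0,0,0,0,8.5,0.6]]]}}

```text
clock: 2.45
eef_pos: [0.5, -0.0, 0.2313]
tool_rot: [0.708, 0.706, -0.0, -0.0]
ft_force: [-0.1, -0.2, -0.2]
grip_width: 0.0511
```

{"name": "move_arm", "arguments": {"series": [[[0,0,0,0,0,8.5,0.6],[0,0,0,0,0,8.5,0.6],[0,0,0,0,0,8.5,0.6],[0,0,0,0,0,8.5,0.6],[0,0,0,0,0,8.5,0.6]]]}}

```text
clock: 2.95
eef_pos: [0.5, -0.0, 0.2313]
tool_rot: [0.4, 0.916, -0.0, 0.0]
ft_force: [0.4, 0.7, -0.5]
grip_width: 0.0509
```

{"name": "move_arm", "arguments": {"series": [[[0,0,0,0,0,8.5,0.6],[0,0,0,0,0,8.5,0.6],[0,0,0,0,0,8.5,0.6],[0,0,0,0,0,8.5,0.6],[0,0,0,0,0,8.5,0.6]]]}}

```text
clock: 3.45
eef_pos: [0.5, 0.0, 0.2313]
tool_rot: [0.037, 0.999, -0.0, -0.0]
ft_force: [-0.1, -0.0, 0.5]
grip_width: 0.0514
```

```bash
python3 -c "
from h import *
st(); p,d,P=snap('wrist','w1.png');np.save('w1.npy',P)
print('knob');comp(P,[.3,-.1,.135],[.6,.1,.19],2)
print('pod');comp(P,[.3,-.1,.096],[.6,.1,.105],2);
"
```

```text
t 3.45 p [0.5    0.     0.2313] rv [  -6.6 -179.9    0. ] F [-0.1 -0.   0.5] w 0.0514 q [ 0.    0.24  0.    1.34 -0.    0.07]
knob
  n 916 bb [308 146  27  45] c [468.4   5.8] sz [18.1 27.8] ang 88.11 z 0.1597 med [0.4673 0.0054 0.1597]
pod
  n 4311 bb [282  78  69  91] c [443.    5.5] sz [55.2 72.9] ang 89.24 z 0.1007 med [0.4326 0.0059 0.1007]
  n 27 bb [376 188   9   3] c [502.5  57.4] sz [8.1 1.1] ang 85.63 z 0.1001 med [0.5023 0.0572 0.1001]
```

View pics/w1.png

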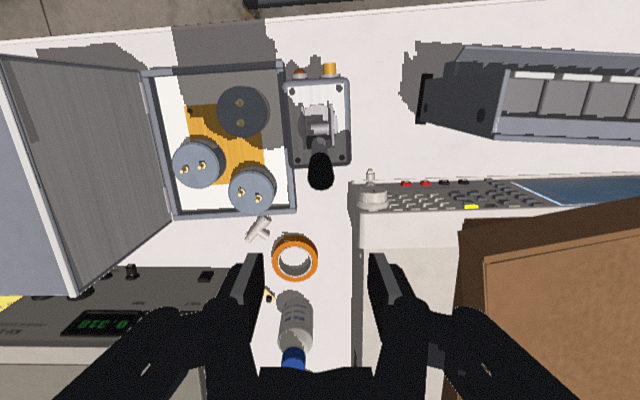

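{"name": "move_arm", "arguments": {"series": [[[0,0.2,0,0,0,4.2,0.6],[0,0.2,0,0,7.2,0,0.6],[0,0.2,0,0,7.2,0,0.6],[-0.8,0,-2,0,7.2,0,0.6],[-0.8,0,-2,0,7.1,0,0.6]]]}}

```text
clock: 4.0
eef_pos: [0.481, 0.0062, 0.196]
tool_rot: [0.003, 0.968, -0.001, -0.251]
ft_force: [1.1, 1.0, -0.0]
grip_width: 0.0511
```

```bash
python3 -c "
from h import *
st(); p,d,P=snap('wrist','w2.png')"
```

```text
t 4.0 p [0.481  0.0062 0.196 ] rv [-5.00e-01 -1.51e+02  1.00e-01] F [ 1.1  1.  -0. ] w 0.0511 q [0.01 0.64 0.4  1.84 0.   0.02]
```

View pics/w2.png

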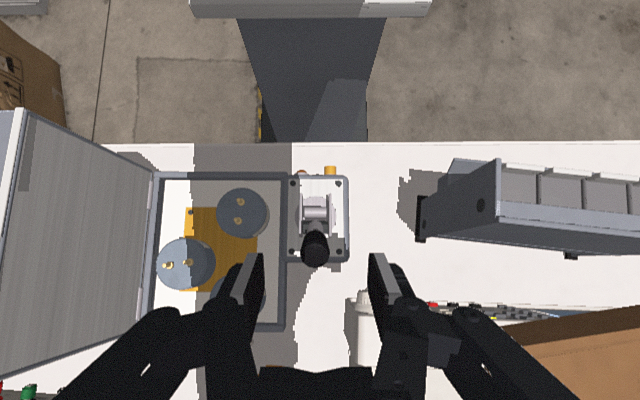

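{"name": "move_arm", "arguments": {"series": [[[1.2,0,0,0,0,0,0.5],[-1.1,0,-2.0,0,0,0,0.5],[-1.1,0,-2.0,0,0,0,0.5],[-1.1,0,-2.1,0,0,0,0.5],[0,0,0,0,0,0,0.5]]]}}

```text
clock: 4.55
eef_pos: [0.4584, 0.0061, 0.1157]
tool_rot: [0.008, 0.965, -0.002, -0.264]
ft_force: [0.1, 0.1, 0.8]
grip_width: 0.0431
```

```bash
python3 -c "
from h import *
st(); p,d,P=snap('scene','c1.png');p=p[200:300,280:400];cv2.imwrite('pics/c1c.png',cv2.resize(p[:,:,::-1],None,fx=6,fy=6))"
```

```text
t 4.55 p [0.4584 0.0061 0.1157] rv [  -1.3 -149.4    0.4] F [0.1 0.1 0.8] w 0.0431 q [0.01 0.67 0.23 1.66 0.   0.03]
```

View pics/c1c.png

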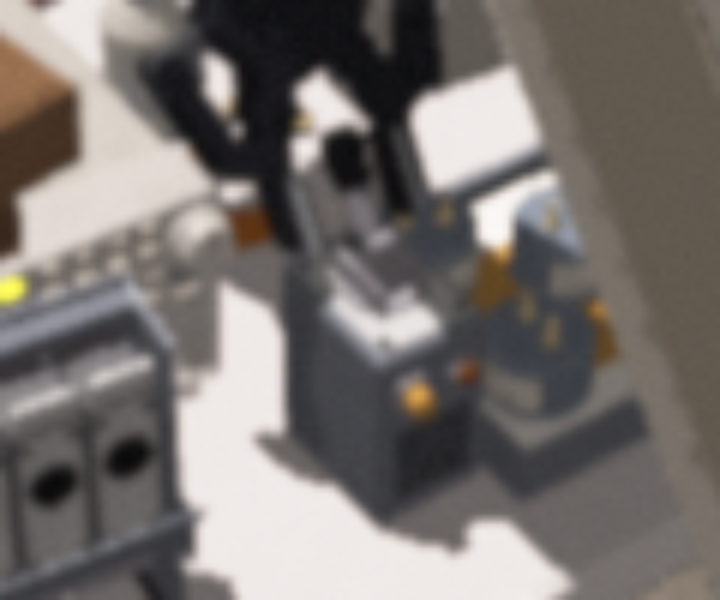

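{"name": "move_arm", "arguments": {"series": [[[0.2,0,0.8,0,-1,0,0.5],[0,0,0.6,0,-0.5,0,0.5],[0,0,0,0,0,0,0.5],[0,0,0,0,0,0,0.5],[0,0,0,0,0,0,0.5]]]}}

```text
clock: 5.1
eef_pos: [0.4669, 0.0061, 0.1387]
tool_rot: [0.009, 0.971, -0.002, -0.241]
ft_force: [0.2, -0.4, 0.1]
grip_width: 0.0427
```

{"name": "move_arm", "arguments": {"series": [[[0,0,0,0,0,0,0.5],[0,0,0,0,0,0,0.5],[0,0,0,0,0,0,0.5],[0,0,0,0,0,0,0.5],[0,0,0,0,0,0,0.5]]]}}

```text
clock: 5.6
eef_pos: [0.4669, 0.0061, 0.1382]
tool_rot: [0.009, 0.97, -0.002, -0.241]
ft_force: [0.5, -0.0, 0.3]
grip_width: 0.0425
```

{"name": "move_arm", "arguments": {"series": [[[-0.6,0,-0.3,0,0.7,0,0.5],[0,0,0,0,0,0,0.5],[0,0,0,0,0,0,0.5],[0,0,0,0,0,0,0.5],[0,0,0,0,0,0,0.5]]]}}

```text
clock: 6.1
eef_pos: [0.4599, 0.0061, 0.1344]
tool_rot: [0.009, 0.969, -0.003, -0.249]
ft_force: [0.1, 0.1, -0.3]
grip_width: 0.0424
```

{"name": "move_arm", "arguments": {"series": [[[0,0,0,0,0,0,0],[0,0,0,0,0,0,0],[0,0,0,0,0,0,0],[0,0,0,0,0,0,0],[0,0,0,0,0,0,0]]]}}

```text
clock: 6.6
eef_pos: [0.4601, 0.0057, 0.1347]
tool_rot: [0.01, 0.969, -0.003, -0.248]
ft_force: [-0.7, -1.1, -0.4]
grip_width: 0.0158
```

{"name": "move_arm", "arguments": {"series": [[[0.3,0,0.55,0,0,0,0],[0.3,0,0.55,0,0,0,0],[0,0,0,0,0,0,0],[0,0,0,0,0,0,0],[0,0,0,0,0,0,0]]]}}

```text
clock: 7.1
eef_pos: [0.465, 0.0057, 0.1438]
tool_rot: [0.01, 0.968, -0.003, -0.251]
ft_force: [-1.3, -1.8, -5.3]
grip_width: 0.016
```

{"name": "move_arm", "arguments": {"series": [[[0.2,0,0.35,0,0,0,0],[0,0,0,0,0,0,0],[0,0,0,0,0,0,0],[0,0,0,0,0,0,0],[0,0,0,0,0,0,0]]]}}

```text
clock: 7.6
eef_pos: [0.4665, 0.0057, 0.1466]
tool_rot: [0.009, 0.968, -0.003, -0.252]
ft_force: [-2.0, -0.5, -7.6]
grip_width: 0.016
```

{"name": "move_arm", "arguments": {"series": [[[-0.55,0,0.27,0,-7,0,0],[-0.55,0,0.2,0,-7,0,0],[-0.55,0,0.12,0,-7,0,0],[0,0,0,0,0,0,0],[0,0,0,0,0,0,0]]]}}

```text
clock: 8.1
eef_pos: [0.451, 0.0054, 0.1489]
tool_rot: [0.009, 0.998, -0.002, -0.068]
ft_force: [0.1, -0.4, -7.6]
grip_width: 0.016
```

{"name": "move_arm", "arguments": {"series": [[[0,0,0.3,0,0,0,0],[-0.5,0,0.05,0,-6.5,0,0],[-0.5,0,0,0,-6.5,0,0],[0,0,0,0,0,0,0],[0,0,0,0,0,0,0]]]}}

```text
clock: 8.6
eef_pos: [0.4383, 0.0063, 0.1475]
tool_rot: [0.011, 0.999, 0.001, 0.037]
ft_force: [0.1, -1.2, -2.1]
grip_width: 0.0156
```

```bash
python3 -c "
from h import *
st(); p,d,P=snap('scene','c2.png');p=p[200:300,280:400];cv2.imwrite('pics/c2c.png',cv2.resize(p[:,:,::-1],None,fx=6,fy=6));snap('wrist','w3.png')"
```

```text
t 8.6 p [0.4383 0.0063 0.1475] rv [1.900e+00 1.757e+02 1.000e-01] F [ 0.1 -1.2 -2.1] w 0.0156 q [ 0.01  0.12 -0.37  1.   -0.    0.04]
```

View pics/c2c.png

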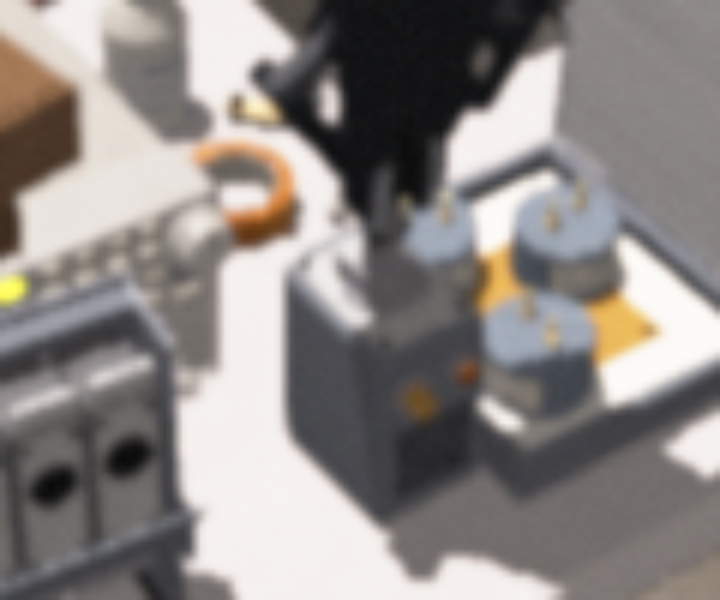

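View pics/w3.png

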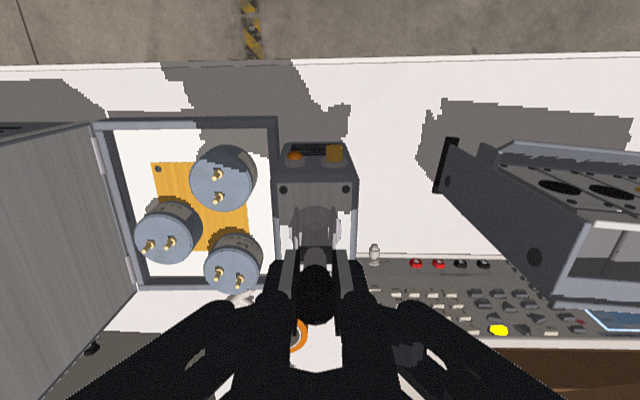

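```bash
python3 -c "
from h import *
p,d,P=snap('wrist')
for v,u in [(220,315),(250,315),(265,315),(275,315),(290,315),(305,315),(318,315)]: print(v,u,np.round(P[v,u],4),p[v,u])
c=cv2.resize(p[180:400,230:400,::-1],None,fx=3,fy=2.7);cv2.imwrite('pics/w3c.png',c)
"
```

```text
220 315 [0.4353 0.006  0.103 ] [82 83 83]
250 315 [0.435 0.006 0.139] [73 68 72]
265 315 [0.4325 0.0061 0.1564] [ 4  6 11]
275 315 [0.4306 0.0061 0.1668] [26 20 22]
290 315 [0.4298 0.0061 0.178 ] [8 7 9]
305 315 [0.4362 0.006  0.1795] [20 15 17]
318 315 [0.442  0.0059 0.1805] [14 11 16]
```

View pics/w3c.png

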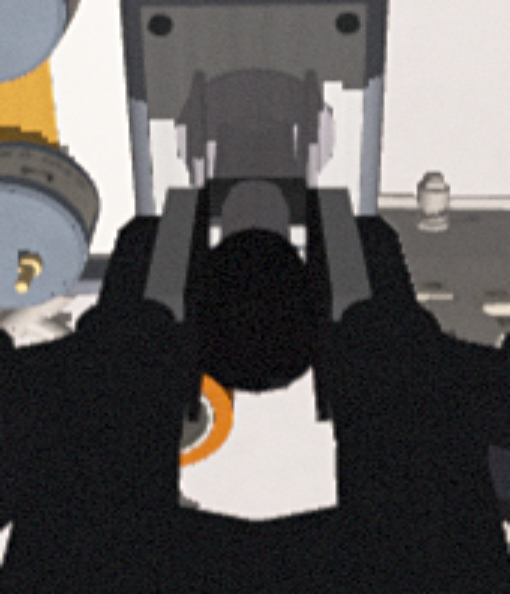

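{"name": "move_arm", "arguments": {"series": [[[-0.2,0,0.35,0,-3,0,0],[-0.6,0,0.2,0,-6.5,0,0],[-0.6,0,0,0,-6.5,0,0],[0,0,0,0,0,0,0],[0,0,0,0,0,0,0]]]}}

```text
clock: 9.25
eef_pos: [0.4226, 0.0056, 0.1462]
tool_rot: [0.01, 0.986, 0.001, 0.168]
ft_force: [0.8, -0.2, -7.9]
grip_width: 0.0159
```

{"name": "move_arm", "arguments": {"series": [[[-0.35,0,-0.1,0,-4.5,0,0],[-0.3,0,-0.15,0,-4.5,0,0],[0,0,0,0,0,0,0],[0,0,0,0,0,0,0],[0,0,0,0,0,0,0]]]}}

```text
clock: 9.75
eef_pos: [0.4297, 0.0058, 0.151]
tool_rot: [0.01, 0.969, 0.001, 0.247]
ft_force: [-2.1, -0.3, -8.0]
grip_width: 0.0161
```

```bash
python3 -c "
from h import *
st(); p,d,P=snap('wrist','w4.png')
for v in range(240,340,12): print(v,np.round(P[v,315],4),p[v,315])
c=cv2.resize(p[180:400,230:400,::-1],None,fx=3,fy=2.7);cv2.imwrite('pics/w4c.png',c)
"
```

```text
t 9.75 p [0.4297 0.0058 0.151 ] rv [  1.5 151.4   0.2] F [-2.1 -0.3 -8. ] w 0.0161 q [ 0.02 -0.18 -0.79  0.46 -0.01  0.04]
240 [0.4243 0.0057 0.1388] [90 86 89]
252 [0.4202 0.0057 0.1489] [88 81 86]
264 [0.4132 0.0058 0.16  ] [15  8 10]
276 [0.4097 0.0058 0.168 ] [18 18 14]
288 [0.4093 0.0058 0.1737] [19 23 20]
300 [0.4117 0.0057 0.1778] [43 43 44]
312 [0.4196 0.0055 0.1794] [37 38 43]
324 [ 8.797e-01 -2.400e-03  1.000e-04] [243 238 234]
336 [ 9.395e-01 -3.500e-03  2.000e-04] [241 236 233]
```

View pics/w4c.png

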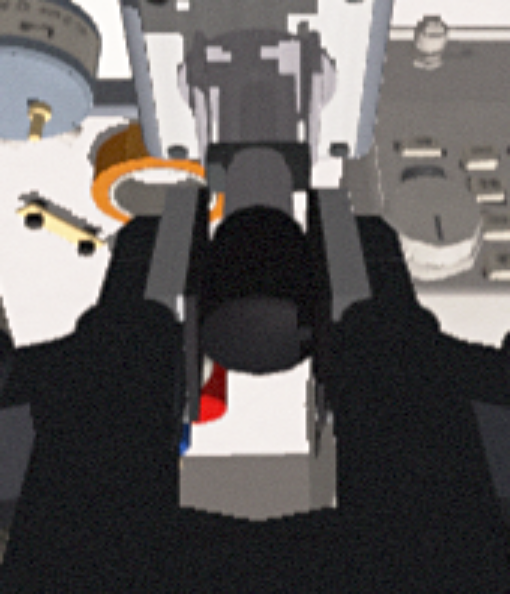

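{"name": "move_arm", "arguments": {"series": [[[-0.5,0,-0.15,0,0,0,0],[-0.5,0,-0.25,0,0,0,0],[0,0,0,0,0,0,0],[0,0,0,0,0,0,0],[0,0,0,0,0,0,0]]]}}

```text
clock: 10.3
eef_pos: [0.4271, 0.0057, 0.1523]
tool_rot: [0.009, 0.968, 0.001, 0.252]
ft_force: [3.1, 0.5, -9.5]
grip_width: 0.0156
```

{"name": "move_arm", "arguments": {"series": [[[-0.5,0,-0.2,0,0,0,0],[-0.5,0,-0.2,0,0,0,0],[-0.5,0,-0.2,0,0,0,0],[-0.5,0,-0.2,0,0,0,0],[-0.5,0,-0.2,0,0,0,0]]]}}

```text
clock: 10.8
eef_pos: [0.4132, 0.0066, 0.1493]
tool_rot: [0.01, 0.964, 0.003, 0.264]
ft_force: [19.2, 0.0, -16.7]
grip_width: 0.0157
```

```bash
python3 -c "
from h import *
st(); print(bot.get_obs()['ft_torque'],bot.get_obs()['tau']); p,d,P=snap('wrist','w5.png')
for v in range(240,340,12): print(v,np.round(P[v,315],4),p[v,315])
c=cv2.resize(p[180:400,230:400,::-1],None,fx=3,fy=2.7);cv2.imwrite('pics/w5c.png',c)
"
```

```text
t 10.8 p [0.4132 0.0066 0.1493] rv [  1.5 149.4   0.4] F [ 19.2   0.  -16.7] w 0.0157 q [ 0.03 -0.24 -0.86  0.41 -0.01  0.04]
[ 0.14972841 -0.77794452 -0.12707103] [ -0.02222285 -15.58298171  21.91275179  -1.04162291  -0.30053048
  -0.22810013]
240 [0.4256 0.0063 0.1252] [86 79 81]
252 [0.415  0.0064 0.14  ] [87 84 81]
264 [0.4047 0.0065 0.153 ] [24 24 19]
276 [0.3981 0.0065 0.1627] [16 17 20]
288 [0.3956 0.0065 0.1696] [27 22 25]
300 [0.3989 0.0064 0.1734] [49 46 45]
312 [0.4047 0.0063 0.1763] [41 41 44]
324 [ 9.081e-01 -1.700e-03  5.000e-04] [242 237 236]
336 [ 9.832e-01 -3.200e-03 -8.000e-04] [243 238 234]
```

View pics/w5c.png

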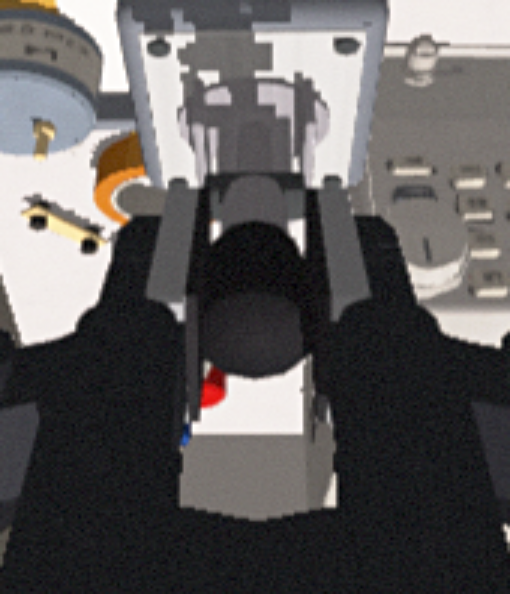

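{"name": "move_arm", "arguments": {"series": [[[0.3,0,-0.6,0,0,0,0],[0.3,0,-0.6,0,0,0,0],[0,0,0,0,0,0,0.4],[0,0,0,0,0,0,0.4],[0,0,0,0,0,0,0.4]]]}}

```text
clock: 11.35
eef_pos: [0.4236, 0.0067, 0.142]
tool_rot: [0.012, 0.963, 0.003, 0.27]
ft_force: [-0.3, -0.0, 0.6]
grip_width: 0.034
```

```bash
python3 -c "
from h import *
st(); p,d,P=snap('wrist','w6.png')
for v in range(240,340,12): print(v,np.round(P[v,315],4),p[v,315])
c=cv2.resize(p[180:400,230:400,::-1],None,fx=3,fy=2.7);cv2.imwrite('pics/w6c.png',c)
"
```

```text
t 11.35 p [0.4236 0.0067 0.142 ] rv [  1.8 148.7   0.5] F [-0.3 -0.   0.6] w 0.034 q [ 0.02 -0.2  -0.87  0.36 -0.01  0.05]
240 [0.423  0.0066 0.1267] [83 85 82]
252 [0.4123 0.0067 0.1406] [16 12 17]
264 [0.4061 0.0067 0.1505] [24 22 26]
276 [0.4036 0.0067 0.1576] [38 40 36]
288 [0.4085 0.0065 0.1608] [39 43 39]
300 [0.4135 0.0064 0.164 ] [41 35 41]
312 [ 8.551e-01 -1.300e-03 -2.000e-04] [244 238 234]
324 [ 9.178e-01 -2.600e-03 -3.000e-04] [243 238 236]
336 [ 9.88e-01 -4.10e-03  7.00e-04] [245 239 239]
```

View pics/w6c.png

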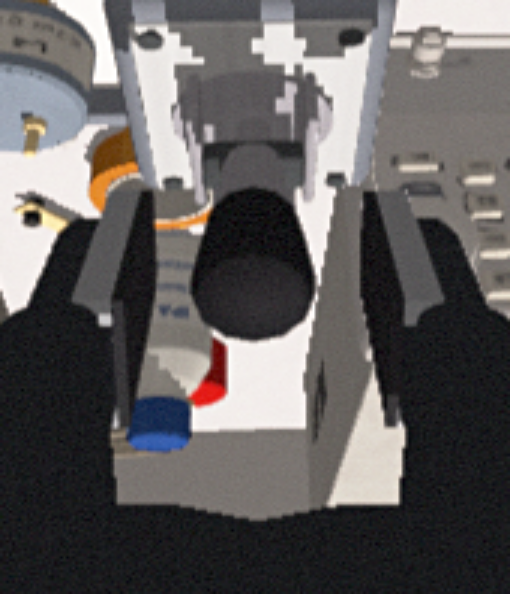

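{"name": "move_arm", "arguments": {"series": [[[-0.8,0,1.5,0,0,0,0.5],[-1.2,0,2.2,0,0,0,0.5],[0,-1,3,0,7,0,0.5],[0,-2,3,0,8,0,0.5],[0,-2,2,0,8,0,0.5]]]}}

```text
clock: 11.9
eef_pos: [0.3917, -0.0385, 0.2484]
tool_rot: [0.009, 0.997, 0.002, 0.081]
ft_force: [1.5, 0.1, 0.3]
grip_width: 0.0428
```

{"name": "move_arm", "arguments": {"series": [[[1,-1,0,0,6,0,0.3],[1,0,0,0,0,0,0.3],[0,0,0,0,0,0,0.3],[0,0,0,0,0,0,0.3],[0,0,0,0,0,0,0.3]]]}}

```text
clock: 12.4
eef_pos: [0.4191, -0.0515, 0.2545]
tool_rot: [0.011, 0.999, 0.0, 0.032]
ft_force: [0.2, -0.6, 0.5]
grip_width: 0.0256
```

```bash
cat >> h.py <<'E'
def coils(P,p,zlo=.041,zhi=.051,lo=(.3,-.2),hi=(.6,.02)):
    r=[]
    for B,bb,_ in comp(P,[lo[0],lo[1],zlo],[hi[0],hi[1],zhi],4):
        if len(B)<300: continue
        (c,rad)=cv2.minEnclosingCircle((B[:,:2]*1000).astype(np.float32)); c=np.array(c)/1000
        m=(np.hypot(P[...,0]-c[0],P[...,1]-c[1])<.022)&(P[...,2]>zhi+.003)&(P[...,2]<zhi+.02)
        Q=P[m][:,:2]; 
        if len(Q)>5:
            u,s,vt=np.linalg.svd(Q-Q.mean(0),full_matrices=False); a=np.degrees(np.arctan2(vt[0,1],vt[0,0]))%180
            print('COIL',np.round(c,4),'rad',round(rad,1),'pins',len(Q),np.round(Q.mean(0),4),'ang',round(a,1),'spread',np.round(np.ptp((Q-Q.mean(0))@vt.T,axis=0),4))
E
python3 -c "
from h import *
st(); p,d,P=snap('wrist','w7.png'); coils(P,p)
m=((p[...,0].astype(int)-p[...,2]>80)&(P[...,2]<.02)&(P[...,2]>.008)&(P[...,0]<.55)&(P[...,1]<-.03))
Q=P[m];print('plate',len(Q),Q.min(0),Q.max(0),cv2.minAreaRect((Q[:,:2]*1000).astype(np.float32)))
print('rim');comp(P,[.3,-.25,.024],[.6,.0,.033],3,1)
"
```

```text
t 12.4 p [ 0.4191 -0.0515  0.2545] rv [1.900e+00 1.763e+02 1.000e-01] F [ 0.2 -0.6  0.5] w 0.0256 q [-0.13  0.02 -0.19  1.29  0.01 -0.11]
  n 1462 bb [278 147  44  43] c [429.9 -69.7] sz [48.6 49.3] ang 88.95 z 0.0459 med [ 0.4285 -0.0692  0.0459]
  n 1253 bb [234 191  42  39] c [ 480.4 -125. ] sz [48.7 49.8] ang 88.4 z 0.0459 med [ 0.4777 -0.1245  0.0459]
  n 1149 bb [281 216  41  37] c [513.9 -71.2] sz [49.2 49. ] ang 87.11 z 0.0458 med [ 0.5116 -0.0712  0.0458]
  n 141 bb [211 197   9  40] c [ 487.1 -172. ] sz [ 1.6 55.3] ang 89.35 z 0.0458 med [ 0.4851 -0.172   0.0458]
COIL [ 0.43   -0.0694] rad 25.0 pins 32 [ 0.4302 -0.0696] ang 173.8 spread [0.0218 0.0036]
COIL [ 0.4805 -0.1253] rad 25.3 pins 32 [ 0.4798 -0.1249] ang 97.8 spread [0.0222 0.0035]
COIL [ 0.5143 -0.0716] rad 25.4 pins 27 [ 0.5138 -0.0709] ang 64.7 spread [0.0219 0.0038]
plate 1649 [ 0.41918219 -0.13694125  0.01238272] [ 0.5076554  -0.05792317  0.01752958] ((455.72662353515625, -98.31306457519531), (98.07154083251953, 64.68167114257812), 27.869464874267578)
rim
  n 3018 bb [204 124 135 129] c [ 464.5 -100.2] sz [149.  165.1] ang 89.48 z 0.0279 med [ 0.4373 -0.1239  0.0279]
  n 108 bb [283 210  38  15] c [497.3 -70.3] sz [46.7 16.4] ang 86.21 z 0.0288 med [ 0.4921 -0.0684  0.0288]
  n 104 bb [240 186  38  22] c [ 466.  -118.1] sz [47.9 18.2] ang 63.25 z 0.0287 med [ 0.4594 -0.1137  0.0287]
```

View pics/w7.png

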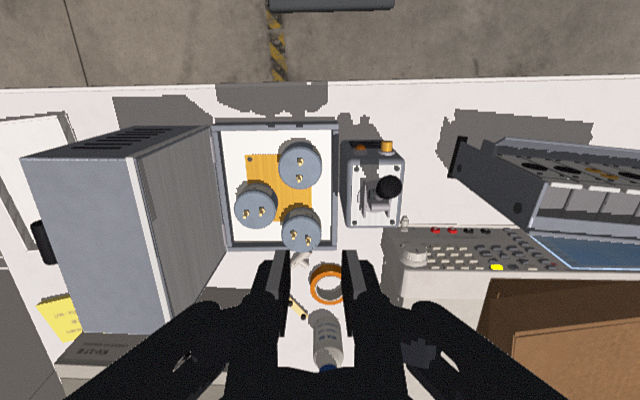

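{"name": "move_arm", "arguments": {"series": [[[0.6,-0.9,-3,0,3.4,-5,0.35],[0.5,-0.9,-3,0,0,-1,0.35],[0,0,-3,0,0,0,0.35],[0,0,0,0,0,0,0.35],[0,0,0,0,0,0,0.35]]]}}

```text
clock: 12.95
eef_pos: [0.4275, -0.0685, 0.1658]
tool_rot: [0.064, 0.998, -0.002, 0.006]
ft_force: [0.0, 0.0, 0.8]
grip_width: 0.0296
```

```bash
python3 -c "
from h import *
st()
o=bot.get_obs();M=R.from_quat(o['tool_rot']).as_matrix();print('jaw',np.degrees(np.arctan2(M[1,1],M[0,1])),'z',M[:,2])"
```

```text
t 12.95 p [ 0.4275 -0.0685  0.1658] rv [ 11.5 179.   -0.3] F [0.  0.  0.8] w 0.0296 q [-0.16  0.14 -0.29  1.12 -0.   -0.03]
jaw 82.65710575514497 z [ 0.01125831 -0.00401752 -0.99992855]
```

{"name": "move_arm", "arguments": {"series": [[[0.2,-0.1,-3,0,0.6,0,0.35],[0,0,-3,0,0,0,0.35],[0,0,-3,0,0,0,0.35],[0,0,0,0,0,0,0.35],[0,0,0,0,0,0,0.35]]]}}

```text
clock: 13.45
eef_pos: [0.4353, -0.0695, 0.0842]
tool_rot: [0.063, 0.998, -0.003, 0.01]
ft_force: [0.1, 0.0, 0.8]
grip_width: 0.0298
```

{"name": "move_arm", "arguments": {"series": [[[-0.4,0,-1.5,0,0.8,0,0.35],[0,0,-1.3,0,0,0,0.35],[0,0,0,0,0,0,0.35],[0,0,0,0,0,0,0.35],[0,0,0,0,0,0,0.35]]]}}

```text
clock: 13.95
eef_pos: [0.4362, -0.0702, 0.0615]
tool_rot: [0.063, 0.998, -0.004, 0.008]
ft_force: [0.1, -0.4, -0.2]
grip_width: 0.03
```

{"name": "move_arm", "arguments": {"series": [[[-0.5,0.05,-0.6,0,0,0,0.35],[0,0,-0.5,0,0,0,0.35],[0,0,0,0,0,0,0.35],[0,0,0,0,0,0,0.35],[0,0,0,0,0,0,0.35]]]}}

```text
clock: 14.45
eef_pos: [0.4319, -0.0703, 0.0511]
tool_rot: [0.063, 0.998, -0.005, 0.01]
ft_force: [1.1, -1.2, -0.7]
grip_width: 0.0299
```

{"name": "move_arm", "arguments": {"series": [[[-0.15,0.05,-0.15,0,0,0,0.35],[0,0,0,0,0,0,0],[0,0,0,0,0,0,0],[0,0,0,0,0,0,0],[0,0,0,0,0,0,0]]]}}

```text
clock: 14.95
eef_pos: [0.4311, -0.07, 0.0499]
tool_rot: [0.063, 0.998, -0.005, 0.011]
ft_force: [0.3, -0.2, 0.6]
grip_width: 0.0034
```

{"name": "move_arm", "arguments": {"series": [[[0,0,0.6,0,0,0,0],[0,0,3,0,0,0,0],[0,0,4.5,0,0,0,0],[0,0,4.5,0,0,0,0],[0,0,4,0,0,0,0]]]}}

```text
clock: 15.45
eef_pos: [0.4216, -0.0677, 0.2146]
tool_rot: [0.063, 0.998, -0.003, -0.001]
ft_force: [1.5, -0.7, -1.5]
grip_width: 0.0035
```

```bash
python3 -c "
from h import *
st();snap('wrist','w8.png')"
```

```text
t 15.45 p [ 0.4216 -0.0677  0.2146] rv [ -11.3 -179.6    0.5] F [ 1.5 -0.7 -1.5] w 0.0035 q [-0.16  0.11 -0.2   1.26 -0.01 -0.03]
```

View pics/w8.png

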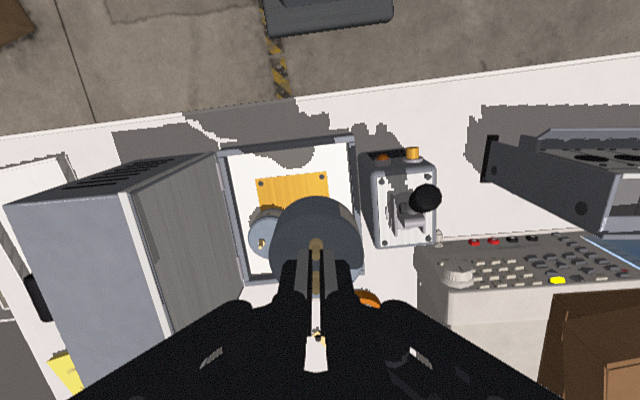

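{"name": "move_arm", "arguments": {"series": [[[0,0,4,0,0,0,0],[0.3,-2,2,0,0,0,0],[0.4,-4.5,0,0,0,0,0],[0.4,-4.5,0,0,0,0,0],[0.4,-4.5,0,0,0,0,0]]]}}

```text
clock: 16.0
eef_pos: [0.4385, -0.2218, 0.2872]
tool_rot: [0.056, 0.998, -0.002, 0.007]
ft_force: [1.3, 0.4, -1.0]
grip_width: 0.0034
```

{"name": "move_arm", "arguments": {"series": [[[0,-4,0,0,0,0,0],[0,-3,0,0,0,0,0],[0,0,0,0,0,0,0],[0,0,0,0,0,0,0],[0,0,0,0,0,0,0]]]}}

```text
clock: 16.5
eef_pos: [0.4365, -0.2984, 0.2845]
tool_rot: [0.06, 0.998, -0.001, 0.005]
ft_force: [0.5, 0.1, -0.7]
grip_width: 0.0039
```

```bash
python3 -c "
from h import *
st();p,d,P=snap('wrist','w9.png');np.save('w9.npy',P)
print('traywall');comp(P,[.3,-.55,.011],[.65,-.3,.021],4,1)
print('trayfloor');comp(P,[.3,-.55,.001],[.65,-.3,.006],4,1)
"
```

```text
t 16.5 p [ 0.4365 -0.2984  0.2845] rv [ 10.7 179.1  -0.2] F [ 0.5  0.1 -0.7] w 0.0039 q [-0.6   0.28  0.19  1.47  0.   -0.48]
traywall
  n 1127 bb [183 109 112 139] c [ 458.7 -395.7] sz [170.2 115.5] ang 5.04 z 0.0165 med [ 0.4374 -0.4256  0.0165]
  n 423 bb [221 287  51  18] c [ 644.  -430.8] sz [28.2 74.6] ang 13.39 z 0.0136 med [ 0.6377 -0.4159  0.0136]
trayfloor
  n 8555 bb [189 112 103 131] c [ 459.4 -396.8] sz [164.4 108.4] ang 5.0 z 0.0027 med [ 0.4489 -0.3997  0.0027]
  n 20 bb [242 286  16   7] c [ 629.6 -425.1] sz [ 1.6 24.5] ang 15.83 z 0.0042 med [ 0.6297 -0.4248  0.0042]
  n 19 bb [223 294  13   5] c [ 638.5 -459.4] sz [ 1.3 22.2] ang 15.15 z 0.0033 med [ 0.6383 -0.4594  0.0033]
  n 17 bb [266 283   8  15] c [ 635.7 -395. ] sz [26.   1.5] ang 14.42 z 0.0039 med [ 0.6375 -0.3945  0.0039]
```

View pics/w9.png

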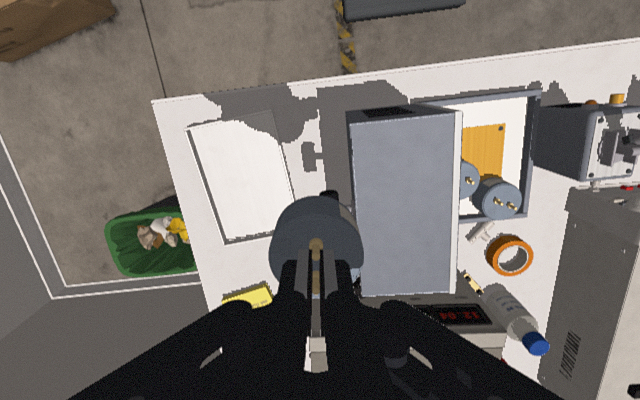

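{"name": "move_arm", "arguments": {"series": [[[2.2,-3,0,0,0,0,0],[2.2,-3,0,0,0,0,0],[2,-2.2,-1,0,0,0,0],[0,0,-3,0,0,0,0],[0,0,0,0,0,0,0]]]}}

```text
clock: 17.05
eef_pos: [0.503, -0.3744, 0.2437]
tool_rot: [0.054, 0.999, 0.001, 0.004]
ft_force: [-0.7, 0.1, -2.2]
grip_width: 0.0034
```

{"name": "move_arm", "arguments": {"series": [[[0,0,-3,0,0,0,0],[0,0,-4,0,0,0,0],[0,0,-3,0,0,0,0],[0,0,0,0,0,0,0],[0,0,0,0,0,0,0]]]}}

```text
clock: 17.55
eef_pos: [0.5064, -0.3699, 0.1504]
tool_rot: [0.05, 0.999, -0.002, 0.008]
ft_force: [0.5, 0.1, -0.4]
grip_width: 0.0036
```

{"name": "move_arm", "arguments": {"series": [[[0.3,-1.2,0,0,0,0,0],[0.2,-0.9,-2,0,0,0,0],[0,0,-3,0,0,0,0],[0,0,-2,0,0,0,0],[0,0,0,0,0,0,0]]]}}

```text
clock: 18.05
eef_pos: [0.5198, -0.3946, 0.0972]
tool_rot: [0.048, 0.999, -0.009, 0.019]
ft_force: [-0.7, 0.0, -1.7]
grip_width: 0.0037
```

{"name": "move_arm", "arguments": {"series": [[[0,0,0,0,0,0,0],[0,0,0,0,0,0,0],[0,0,0,0,0,0,0],[0,0,0,0,0,0,0],[0,0,0,0,0,0,0]]]}}

```text
clock: 18.55
eef_pos: [0.5244, -0.3971, 0.1078]
tool_rot: [0.048, 0.998, -0.013, 0.025]
ft_force: [0.3, -0.2, -0.7]
grip_width: 0.0036
```

```bash
python3 -c "
from h import *
st();print(np.round(bot.get_obs()['tau'],1),np.round(bot.get_obs()['joint_vel'],3));p,d,P=snap('wrist','w10.png');snap('side','s1.png')
st()"
```

```text
t 18.55 p [ 0.5244 -0.3971  0.1078] rv [  8.5 176.9  -2.3] F [ 0.3 -0.2 -0.7] w 0.0036 q [-0.65  0.58  0.19  1.12  0.01 -0.56]
[  0.  -52.9  25.1  -0.4   0.   -0. ] [ 0.    -0.01   0.01   0.005 -0.002 -0.001]
t 18.65 p [ 0.5243 -0.397   0.1074] rv [  8.5 176.9  -2.3] F [ 0.   0.5 -0.5] w 0.0036 q [-0.65  0.58  0.19  1.12  0.01 -0.56]
```

View pics/s1.png

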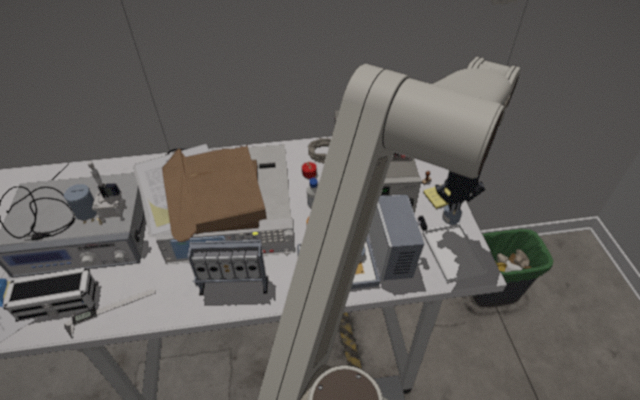

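```bash
cat >> h.py <<'E'
def go(t=None,jaw=None,tilt=(0,0,-1)):
    o=bot.get_obs();M=R.from_quat(o['tool_rot']).as_matrix();z=M[:,2]
    a=np.degrees(np.arctan2(M[1,1],M[0,1]))
    tilt=np.array(tilt)/np.linalg.norm(tilt); c=np.cross(z,tilt);s=np.linalg.norm(c); rv=np.degrees(c/s*np.arctan2(s,z@tilt)) if s>1e-6 else c
    print('t',round(o['clock'],2),'p',np.round(o['eef_pos'],4),'F',np.round(o['ft_force'],1),'w',round(o['grip_width'],4),'jaw',round(a,1),'tiltfix',np.round(rv,1),'q',np.round(o['joint_pos'],2))
    if t is not None: print(' delta cm',np.round((np.array(t)-o['eef_pos'])*100,2), '' if jaw is None else ('dyaw',round((jaw-a+90)%180-90,1)))
E
python3 -c "
from h import *
go([.512,-.393,.038])"
```

```text
t 18.65 p [ 0.5243 -0.397   0.1074] F [ 0.   0.5 -0.5] w 0.0036 jaw 84.5 tiltfix [1.6 2.8 0. ] q [-0.65  0.58  0.19  1.12  0.01 -0.56]
 delta cm [-1.23  0.4  -6.94]
```

{"name": "move_arm", "arguments": {"series": [[[-1,0.3,-1.5,1.5,2.7,0,0],[0,0,-1.5,0,0,0,0],[0,0,-1,0,0,0,0],[0,0,0,0,0,0,0],[0,0,0,0,0,0,0]]]}}

```text
clock: 19.15
eef_pos: [0.5141, -0.3941, 0.0668]
tool_rot: [0.048, 0.999, -0.001, 0.0]
ft_force: [0.1, 0.0, -0.6]
grip_width: 0.0039
```

```bash
python3 -c "
from h import *
go([.512,-.393,.038])"
```

```text
t 19.15 p [ 0.5141 -0.3941  0.0668] F [ 0.1  0.  -0.6] w 0.0039 jaw 84.5 tiltfix [0.1 0.  0. ] q [-0.65  0.64  0.18  1.11 -0.   -0.56]
 delta cm [-0.21  0.11 -2.88]
```

{"name": "move_arm", "arguments": {"series": [[[-0.2,0.1,-1,0,0,0,0],[0,0,-1,0,0,0,0],[0,0,-0.5,0,0,0,0],[0,0,0,0,0,0,0],[0,0,0,0,0,0,0]]]}}

```text
clock: 19.65
eef_pos: [0.5123, -0.3933, 0.041]
tool_rot: [0.048, 0.999, -0.001, 0.001]
ft_force: [-0.3, -0.1, -0.8]
grip_width: 0.0034
```

```bash
python3 -c "
from h import *
go([.512,-.393,.038])"
```

```text
t 19.65 p [ 0.5123 -0.3933  0.041 ] F [-0.3 -0.1 -0.8] w 0.0034 jaw 84.5 tiltfix [0.1 0.1 0. ] q [-0.65  0.65  0.14  1.05 -0.   -0.56]
 delta cm [-0.03  0.03 -0.3 ]
```

Slow moves land precisely. Set down and release.

{"name": "move_arm", "arguments": {"series": [[[0,0,-0.3,0,0,0,0],[0,0,0,0,0,0,0],[0,0,0,0,0,0,0.3],[0,0,0,0,0,0,0.3],[0,0,0,0,0,0,0.3]]]}}

```text
clock: 20.15
eef_pos: [0.5138, -0.3944, 0.0401]
tool_rot: [0.048, 0.999, -0.003, 0.003]
ft_force: [0.5, 0.3, 0.0]
grip_width: 0.0255
```

{"name": "move_arm", "arguments": {"series": [[[0,0,2,0,0,0,0.3],[0,0,3,0,0,0,0.3],[0,0,4,0,0,0,0.3],[-0.5,0,4,0,0,0,0.3],[-0.5,0,4,0,0,0,0.3]]]}}

```text
clock: 20.65
eef_pos: [0.499, -0.3904, 0.2066]
tool_rot: [0.047, 0.999, 0.002, -0.004]
ft_force: [0.4, -0.5, 0.7]
grip_width: 0.0258
```

{"name": "move_arm", "arguments": {"series": [[[-0.5,2.5,3,0,0,4,0.3],[-0.5,4,0,0,0,4,0.3],[0,4.5,0,0,0,0,0.3],[0,4.5,0,0,0,0,0.3],[0,3,0,0,0,0,0.3]]]}}

```text
clock: 21.15
eef_pos: [0.491, -0.2073, 0.2478]
tool_rot: [-0.02, 1.0, -0.004, 0.005]
ft_force: [0.8, -0.4, -0.5]
grip_width: 0.0258
```

```bash
python3 -c "
from h import *
go([.48,-.125,.20],98);p,d,P=snap('wrist','w11.png');coils(P,p,lo=(.3,-.2));p,d,P=snap('side','s2.png')
print('tray');coils(P,p,.026,.04,lo=(.3,-.47),hi=(.6,-.33))"
```

```text
t 21.15 p [ 0.491  -0.2073  0.2478] F [ 0.8 -0.4 -0.5] w 0.0258 jaw 92.3 tiltfix [0.5 0.6 0. ] q [-0.4   0.29  0.11  1.38 -0.   -0.44]
 delta cm [-1.1   8.23 -4.78] ('dyaw', np.float64(5.7))
  n 1566 bb [370 141  46  45] c [ 480.  -125.1] sz [48.7 49.9] ang 0.81 z 0.0458 med [ 0.4787 -0.1262  0.0458]
  n 1427 bb [414 174  45  42] c [513.8 -71.8] sz [48.7 49.8] ang 9.19 z 0.0458 med [ 0.5123 -0.0726  0.0458]
  n 325 bb [486  98  20  69] c [442.6 -22. ] sz [ 3.  71.1] ang 89.02 z 0.046 med [ 0.442  -0.0223  0.046 ]
COIL [ 0.4805 -0.1254] rad 25.3 pins 35 [ 0.4803 -0.1261] ang 98.1 spread [0.022  0.0038]
COIL [ 0.5148 -0.0716] rad 25.4 pins 38 [ 0.5141 -0.0722] ang 64.4 spread [0.0221 0.0042]
COIL [ 0.4426 -0.0209] rad 35.5 pins 432 [ 0.4422 -0.0224] ang 179.3 spread [0.0437 0.0023]
tray
  n 211 bb [439 224  18  15] c [ 510.5 -391.8] sz [47.2 51.4] ang 69.96 z 0.0332 med [ 0.5074 -0.3901  0.0332]
```

View pics/w11.png

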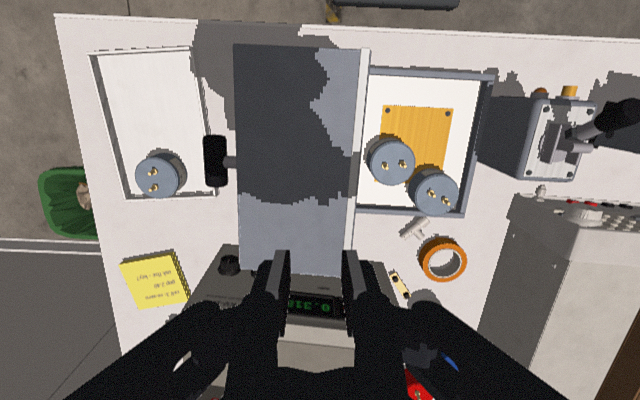

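{"name": "move_arm", "arguments": {"series": [[[-0.3,2.5,0,0,0,3,0.6],[-0.3,2.5,0,0,0,2.5,0.6],[-0.3,2,0,0,0,0,0.6],[0,0,0,0,0,0,0.6],[0,0,0,0,0,0,0.6]]]}}

```text
clock: 21.75
eef_pos: [0.4832, -0.1367, 0.249]
tool_rot: [-0.072, 0.997, -0.005, 0.007]
ft_force: [1.5, 0.2, -0.5]
grip_width: 0.0513
```

```bash
python3 -c "
from h import *
go([.4803,-.1255,.05],98)"
```

```text
t 21.75 p [ 0.4832 -0.1367  0.249 ] F [ 1.5  0.2 -0.5] w 0.0513 jaw 98.2 tiltfix [0.6 0.8 0. ] q [-0.27  0.22  0.03  1.36 -0.01 -0.42]
 delta cm [ -0.29   1.12 -19.9 ] ('dyaw', np.float64(-0.2))
```

{"name": "move_arm", "arguments": {"series": [[[-0.2,0.5,-2,0.6,0.8,0,0.6],[-0.1,0.5,-3,0,0,0,0.6],[0,0,-3.5,0,0,0,0.6],[0,0,-3,0,0,0,0.6],[0,0,-1.5,0,0,0,0.6]]]}}

```text
clock: 22.25
eef_pos: [0.4857, -0.1365, 0.1242]
tool_rot: [-0.067, 0.998, -0.007, 0.008]
ft_force: [-39.7, 25.2, 114.0]
grip_width: 0.0515
```

{"name": "move_arm", "arguments": {"series": [[[0,0,-1,0,0,0,0.6],[0,0,0,0,0,0,0.6],[0,0,0,0,0,0,0.6],[0,0,0,0,0,0,0.6],[0,0,0,0,0,0,0.6]]]}}

```text
clock: 22.75
eef_pos: [0.4891, -0.1412, 0.1311]
tool_rot: [-0.063, 0.998, -0.011, 0.016]
ft_force: [0.6, -0.5, -0.3]
grip_width: 0.0514
```

```bash
python3 -c "
from h import *
go([.4803,-.1255,.05],98)"
```

```text
t 22.75 p [ 0.4891 -0.1412  0.1311] F [ 0.6 -0.5 -0.3] w 0.0514 jaw 97.2 tiltfix [1.1 1.9 0. ] q [-0.28  0.3  -0.19  1.05 -0.01 -0.4 ]
 delta cm [-0.88  1.57 -8.11] ('dyaw', np.float64(0.8))
```

```bash
python3 -c "
from h import *
p,d,P=snap('wrist','w12.png');coils(P,p,lo=(.3,-.2));print('hood');comp(P,[.3,-.3,.13],[.6,-.14,.2],2);
p,d,P=snap('side','s3.png');print('hood');comp(P,[.3,-.3,.15],[.6,-.14,.2],2);cv2.imwrite('pics/s3c.png',cv2.resize(p[180:310,270:500,::-1],None,fx=3.4,fy=3.4))"
```

```text
n 3219 bb [308 164  67  63] c [ 480.1 -125.3] sz [49.6 49.5] ang 5.98 z 0.0458 med [ 0.4778 -0.1256  0.0458]
  n 2494 bb [370 215  64  57] c [511.  -70.4] sz [49.6 43.2] ang 68.15 z 0.0458 med [ 0.5092 -0.071   0.0458]
  n 753 bb [476 114  41  99] c [442.  -21.7] sz [ 5.7 72.3] ang 87.22 z 0.046 med [ 0.4395 -0.0223  0.046 ]
  n 30 bb [291  47   5  10] c [ 386.4 -171. ] sz [1.2 6.1] ang 77.99 z 0.0462 med [ 0.3865 -0.171   0.0462]
COIL [ 0.4805 -0.1253] rad 25.2 pins 74 [ 0.4799 -0.1259] ang 98.0 spread [0.0226 0.0043]
COIL [ 0.5142 -0.0714] rad 25.2 pins 79 [ 0.5138 -0.0718] ang 64.2 spread [0.0227 0.004 ]
COIL [ 0.4421 -0.019 ] rad 36.1 pins 1013 [ 0.4413 -0.0223] ang 179.4 spread [0.0435 0.0025]
hood
  n 91726 bb [  0   0 265 400] c [ 463.4 -214.1] sz [106.8 166.5] ang 88.16 z 0.1683 med [ 0.4432 -0.2096  0.1683]
hood
  n 1887 bb [372 195  53  56] c [ 463.4 -216.7] sz [105.  169.2] ang 89.42 z 0.1668 med [ 0.448  -0.2228  0.1668]
```

View pics/w12.png

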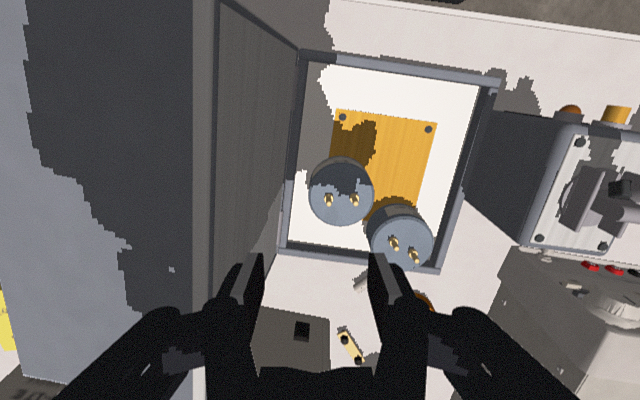

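View pics/s3c.png

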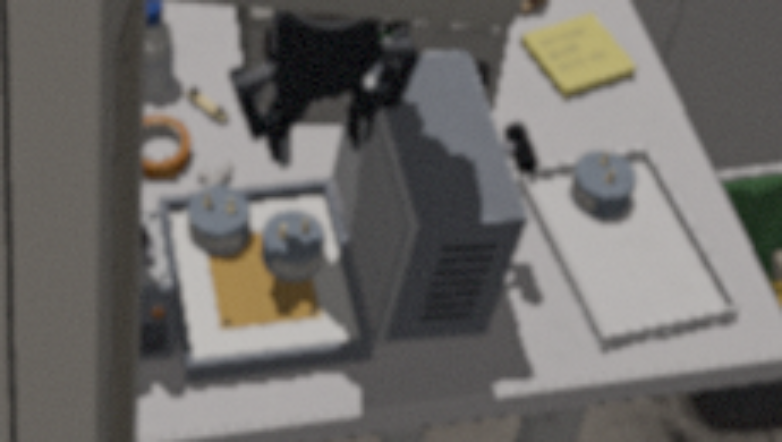

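{"name": "move_arm", "arguments": {"series": [[[0,0.5,2,1,1.9,0,0.35],[0,1,3,0,0,-8,0.35],[0,0,2,0,0,-8.5,0.35],[0,0,0,0,0,-8.5,0.35],[0,0,0,0,0,-8.5,0.35]]]}}

```text
clock: 23.35
eef_pos: [0.4858, -0.1257, 0.1967]
tool_rot: [0.233, 0.972, 0.004, -0.007]
ft_force: [0.1, 0.4, -0.4]
grip_width: 0.0303
```

{"name": "move_arm", "arguments": {"series": [[[0,0,0,0,0,-8.5,0.3],[0,0,0,0,0,-8.5,0.3],[0,0,0,0,0,-8.5,0.3],[0,0,0,0,0,-8.5,0.3],[0,0,0,0,0,-8.5,0.3]]]}}

```text
clock: 23.85
eef_pos: [0.4848, -0.1262, 0.1915]
tool_rot: [0.573, 0.819, 0.006, -0.01]
ft_force: [0.5, 0.2, -0.6]
grip_width: 0.0256
```

{"name": "move_arm", "arguments": {"series": [[[0,0,0,0,0,-8.5,0.3],[0,0,0,0,0,-4,0.3],[0,0,0,0,0,0,0.3],[0,0,0,0,0,0,0.3],[0,0,0,0,0,0,0.3]]]}}

```text
clock: 24.35
eef_pos: [0.4833, -0.1266, 0.1865]
tool_rot: [0.66, 0.751, 0.005, -0.013]
ft_force: [0.4, 0.1, 0.0]
grip_width: 0.0254
```

```bash
python3 -c "
from h import *
go([.4803,-.1255,.05],8);p,d,P=snap('wrist','w13.png');coils(P,p,lo=(.3,-.165))"
```

```text
t 24.35 p [ 0.4833 -0.1266  0.1865] F [0.4 0.1 0. ] w 0.0254 jaw 7.3 tiltfix [-1.4 -0.8 -0. ] q [-0.27  0.28 -0.06  1.25  0.02  1.17]
 delta cm [ -0.3    0.11 -13.65] ('dyaw', np.float64(0.7))
  n 2484 bb [333 107  56  57] c [514.2 -71.9] sz [48.7 48.8] ang 8.22 z 0.0459 med [ 0.5137 -0.0712  0.0459]
  n 2156 bb [288 163  54  52] c [ 480.  -125.5] sz [49.3 49. ] ang 7.1 z 0.0459 med [ 0.4801 -0.1244  0.0459]
COIL [ 0.5141 -0.0719] rad 25.0 pins 44 [ 0.514  -0.0712] ang 64.8 spread [0.0222 0.0037]
COIL [ 0.4802 -0.1257] rad 25.1 pins 42 [ 0.4802 -0.1251] ang 97.6 spread [0.0227 0.0028]
```

View pics/w13.png

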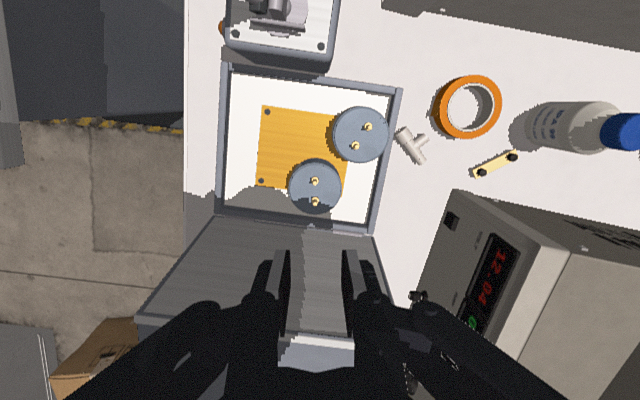

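{"name": "move_arm", "arguments": {"series": [[[-0.3,0.1,0,-6,0,0,0.3],[0,0,-2,-5,0,0,0.3],[0,0,-2.5,0,0,0,0.3],[0,0,-2,0,0,0,0.3],[0,0,0,0,0,0,0.3]]]}}

```text
clock: 24.9
eef_pos: [0.4816, -0.1261, 0.1208]
tool_rot: [0.658, 0.748, -0.069, 0.054]
ft_force: [-0.4, -1.2, -0.2]
grip_width: 0.0256
```

```bash
python3 -c "
from h import *
go([.4803,-.1255,.05],8)"
```

```text
t 24.9 p [ 0.4816 -0.1261  0.1208] F [-0.4 -1.2 -0.2] w 0.0256 jaw 7.2 tiltfix [10.1 -0.5  0. ] q [-0.15  0.3  -0.23  1.02 -0.18  1.29]
 delta cm [-0.13  0.06 -7.08] ('dyaw', np.float64(0.8))
```

{"name": "move_arm", "arguments": {"series": [[[-0.1,0.1,-1.5,0,0,0,0.3],[0,0,-2,0,0,0,0.3],[0,0,-1.5,0,0,0,0.3],[0,0,0,0,0,0,0.3],[0,0,0,0,0,0,0.3]]]}}

```text
clock: 25.4
eef_pos: [0.4839, -0.1261, 0.0742]
tool_rot: [0.657, 0.748, -0.067, 0.057]
ft_force: [-0.5, -1.0, -0.2]
grip_width: 0.0257
```

```bash
python3 -c "
from h import *
go([.4803,-.1255,.05],8)"
```

```text
t 25.4 p [ 0.4839 -0.1261  0.0742] F [-0.5 -1.  -0.2] w 0.0257 jaw 7.3 tiltfix [10.1 -0.2  0. ] q [-0.15  0.35 -0.29  0.9  -0.18  1.29]
 delta cm [-0.36  0.06 -2.42] ('dyaw', np.float64(0.7))
```

{"name": "move_arm", "arguments": {"series": [[[-0.3,0.1,-0.9,0,0,0,0.3],[-0.1,0,-0.9,0,0,0,0.3],[0,0,-0.2,0,0,0,0.3],[0,0,0,0,0,0,0.3],[0,0,0,0,0,0,0]]]}}

```text
clock: 25.9
eef_pos: [0.4817, -0.1255, 0.0557]
tool_rot: [0.658, 0.748, -0.066, 0.059]
ft_force: [0.2, 0.8, -0.7]
grip_width: 0.0125
```

{"name": "move_arm", "arguments": {"series": [[[0,0,0,0,0,0,0],[0,0,0,0,0,0,0],[0,0,0,0,0,0,0],[0,0,0,0,0,0,0],[0,0,0,0,0,0,0]]]}}

```text
clock: 26.4
eef_pos: [0.4816, -0.1255, 0.0557]
tool_rot: [0.658, 0.748, -0.066, 0.059]
ft_force: [0.1, 0.1, -0.8]
grip_width: 0.0017
```

```bash
python3 -c "
from h import *
go([.4803,-.1255,.05],8);snap('wrist','w14.png')"
```

```text
t 26.4 p [ 0.4816 -0.1255  0.0557] F [ 0.1  0.1 -0.8] w 0.0017 jaw 7.3 tiltfix [10.2  0.1  0. ] q [-0.15  0.37 -0.33  0.85 -0.18  1.29]
 delta cm [-0.13 -0.   -0.57] ('dyaw', np.float64(0.7))
```

View pics/w14.png

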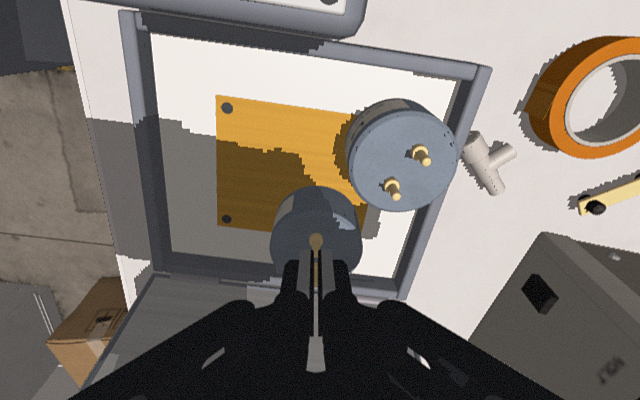

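{"name": "move_arm", "arguments": {"series": [[[0,0,0,0,0,0,0.25],[0,0,0,0,0,0,0.25],[0,0,-0.4,0,0,0,0.25],[0,0,0,0,0,0,0.25],[0,0,0,0,0,0,0.25]]]}}

```text
clock: 26.95
eef_pos: [0.4823, -0.1256, 0.052]
tool_rot: [0.658, 0.748, -0.066, 0.06]
ft_force: [-0.2, 0.2, -0.2]
grip_width: 0.0214
```

{"name": "move_arm", "arguments": {"series": [[[0,0,0,0,0,0,0],[0,0,0,0,0,0,0],[0,0,0,0,0,0,0],[0,0,0,0,0,0,0],[0,0,0.4,0,0,0,0]]]}}

```text
clock: 27.45
eef_pos: [0.4814, -0.1255, 0.0555]
tool_rot: [0.658, 0.748, -0.066, 0.059]
ft_force: [0.4, -0.7, -1.5]
grip_width: 0.0034
```

```bash
python3 -c "
from h import *
go([.4803,-.1255,.05],8)"
```

```text
t 27.45 p [ 0.4814 -0.1255  0.0555] F [ 0.4 -0.7 -1.5] w 0.0034 jaw 7.3 tiltfix [10.2  0.1  0. ] q [-0.15  0.37 -0.33  0.85 -0.18  1.29]
 delta cm [-0.11  0.   -0.55] ('dyaw', np.float64(0.7))
```

{"name": "move_arm", "arguments": {"series": [[[0,0.3,3,0,0,0,0],[0,0.3,4.5,0,0,0,0],[0,0,4.5,0,0,0,0],[0,0,4.5,5,0,0,0],[0,0,3,5,0,0,0]]]}}

```text
clock: 27.95
eef_pos: [0.4747, -0.1152, 0.2518]
tool_rot: [0.657, 0.754, -0.002, -0.007]
ft_force: [0.9, -0.3, -1.0]
grip_width: 0.0034
```

{"name": "move_arm", "arguments": {"series": [[[0,-1,0,0,0,8.5,0],[-0.3,-3,0,0,0,8.5,0],[-0.3,-4,0,0,0,8.5,0],[-0.3,-4,0,0,0,8.5,0],[-0.3,-3,0,0,0,8.5,0]]]}}

```text
clock: 28.45
eef_pos: [0.4659, -0.2678, 0.2608]
tool_rot: [0.336, 0.942, 0.0, 0.0]
ft_force: [0.8, 0.5, -0.7]
grip_width: 0.0033
```

{"name": "move_arm", "arguments": {"series": [[[0,-3,0,0,0,8.5,0],[0,-3,0,0,0,8.5,0],[0,-2,0,0,0,8.5,0],[0,0,0,0,0,8.5,0],[0,0,0,0,0,0,0]]]}}

```text
clock: 28.95
eef_pos: [0.4633, -0.3559, 0.2595]
tool_rot: [0.045, 0.999, 0.0, -0.001]
ft_force: [0.8, -0.2, -1.8]
grip_width: 0.0032
```

```bash
python3 -c "
from h import *
go([.458,-.396,.038],95)"
```

```text
t 28.95 p [ 0.4633 -0.3559  0.2595] F [ 0.8 -0.2 -1.8] w 0.0032 jaw 84.9 tiltfix [-0.  -0.1 -0. ] q [-0.65  0.41  0.31  1.48 -0.   -0.57]
 delta cm [ -0.53  -4.01 -22.15] ('dyaw', np.float64(10.1))
```

{"name": "move_arm", "arguments": {"series": [[[-0.3,-2,0,0,0,0,0],[-0.2,-1.7,-2,0,0,0,0],[0,0,-3,0,0,0,0],[0,0,-3,0,0,0,0],[0,0,-2,0,0,0,0]]]}}

```text
clock: 29.45
eef_pos: [0.4601, -0.3941, 0.1611]
tool_rot: [0.052, 0.999, -0.003, 0.003]
ft_force: [-0.2, -0.5, -2.0]
grip_width: 0.0032
```

{"name": "move_arm", "arguments": {"series": [[[0,0,-2,0,0,0,0],[0,0,-2,0,0,0,0],[0,0,-1,0,0,0,0],[0,0,0,0,0,0,0],[0,0,0,0,0,0,0]]]}}

```text
clock: 29.95
eef_pos: [0.4584, -0.39, 0.106]
tool_rot: [0.057, 0.998, -0.0, -0.001]
ft_force: [-0.4, -0.2, -1.1]
grip_width: 0.0032
```

```bash
python3 -c "
from h import *
go([.458,-.396,.040],95)"
```

```text
t 29.95 p [ 0.4584 -0.39    0.106 ] F [-0.4 -0.2 -1.1] w 0.0032 jaw 83.4 tiltfix [ 0.  -0.1  0. ] q [-0.7   0.52  0.08  1.13 -0.   -0.59]
 delta cm [-0.04 -0.6  -6.6 ] ('dyaw', np.float64(11.6))
```

{"name": "move_arm", "arguments": {"series": [[[0,-0.5,-1.5,0,0,0,0],[0,0,-1.5,0,0,0,0],[0,0,-1,0,0,0,0],[0,0,0,0,0,0,0],[0,0,0,0,0,0,0]]]}}

```text
clock: 30.45
eef_pos: [0.4609, -0.398, 0.0673]
tool_rot: [0.058, 0.998, -0.003, 0.003]
ft_force: [0.4, -0.2, -1.0]
grip_width: 0.0032
```

```bash
python3 -c "
from h import *
go([.458,-.396,.040],95)"
```

```text
t 30.45 p [ 0.4609 -0.398   0.0673] F [ 0.4 -0.2 -1. ] w 0.0032 jaw 83.3 tiltfix [0.4 0.3 0. ] q [-0.71  0.56  0.04  1.05 -0.   -0.59]
 delta cm [-0.29  0.2  -2.73] ('dyaw', np.float64(11.7))
```

{"name": "move_arm", "arguments": {"series": [[[-0.3,0.2,-1,0,0,0,0],[-0.1,0,-1,0,0,0,0],[0,0,-0.5,0,0,0,0],[0,0,0,0,0,0,0],[0,0,0,0,0,0,0]]]}}

```text
clock: 30.95
eef_pos: [0.4576, -0.3972, 0.043]
tool_rot: [0.058, 0.998, -0.005, 0.004]
ft_force: [-0.6, -0.5, 0.4]
grip_width: 0.0035
```

```bash
python3 -c "
from h import *
go([.458,-.396,.040],95)"
```

```text
t 30.95 p [ 0.4576 -0.3972  0.043 ] F [-0.6 -0.5  0.4] w 0.0035 jaw 83.3 tiltfix [0.5 0.5 0. ] q [-0.71  0.58 -0.    0.98 -0.   -0.6 ]
 delta cm [ 0.04  0.12 -0.3 ] ('dyaw', np.float64(11.7))
```

Force dropped to the floor contact; lower a hair and release, return to the chamber for the last coil.

{"name": "move_arm", "arguments": {"series": [[[0,0,-0.15,0,0,0,0],[0,0,0,0,0,0,0.3],[0,0,0,0,0,0,0.3],[0,0,0,0,0,0,0.3],[0,0,1.5,0,0,0,0.3]]]}}

```text
clock: 31.45
eef_pos: [0.4568, -0.3966, 0.0558]
tool_rot: [0.058, 0.998, -0.004, 0.003]
ft_force: [-0.1, -0.5, 0.0]
grip_width: 0.0255
```

{"name": "move_arm", "arguments": {"series": [[[0,0,3,0,0,0,0.3],[0,0,4.5,0,0,0,0.3],[0,0,4.5,0,0,0,0.3],[0,0,4.5,0,0,-8.5,0.3],[0,1,3,0,0,-8.5,0.3]]]}}

```text
clock: 31.95
eef_pos: [0.4531, -0.3839, 0.2507]
tool_rot: [0.21, 0.978, 0.0, -0.001]
ft_force: [0.2, -0.7, 0.2]
grip_width: 0.0259
```

{"name": "move_arm", "arguments": {"series": [[[0.3,3,0,0,0,-8.5,0.3],[0.5,4.5,0,0,0,-8.5,0.3],[0.5,4.5,0,0,0,-8.5,0.3],[0.5,4.5,0,0,0,-8.5,0.3],[0.5,4.5,0,0,0,-8.5,0.3]]]}}

```text
clock: 32.45
eef_pos: [0.4784, -0.1812, 0.2574]
tool_rot: [0.543, 0.839, -0.003, 0.006]
ft_force: [0.8, 1.6, -0.1]
grip_width: 0.0257
```

{"name": "move_arm", "arguments": {"series": [[[0.5,4,0,0,0,-8.5,0.3],[0,2,0,0,0,-8.5,0.3],[0,0,0,0,0,0,0.3],[0,0,0,0,0,0,0.3],[0,0,0,0,0,0,0.3]]]}}

```text
clock: 32.95
eef_pos: [0.4836, -0.1162, 0.2573]
tool_rot: [0.656, 0.755, -0.003, 0.005]
ft_force: [-0.5, 0.4, -0.7]
grip_width: 0.0259
```

```bash
python3 -c "
from h import *
go([.514,-.0715,.051],-25.5);p,d,P=snap('wrist','w15.png');coils(P,p,lo=(.3,-.165));p,d,P=snap('side','s4.png')
print('tray');coils(P,p,.026,.04,lo=(.3,-.47),hi=(.6,-.33))"
```

```text
t 32.95 p [ 0.4836 -0.1162  0.2573] F [-0.5  0.4 -0.7] w 0.0259 jaw 8.0 tiltfix [0.7 0.2 0. ] q [-0.23  0.22  0.05  1.39 -0.01  1.2 ]
 delta cm [  3.04   4.47 -20.63] ('dyaw', np.float64(-33.5))
  n 1614 bb [327 108  45  47] c [514.1 -71.8] sz [48.3 49.7] ang 9.13 z 0.0459 med [ 0.5137 -0.0711  0.0459]
COIL [ 0.5141 -0.0719] rad 25.0 pins 29 [ 0.5138 -0.0719] ang 65.6 spread [0.0223 0.0038]
tray
  n 226 bb [447 241  19  16] c [ 447.1 -394.2] sz [48.7 47.3] ang 50.2 z 0.0335 med [ 0.4447 -0.3926  0.0335]
  n 206 bb [439 224  18  15] c [ 509.8 -391.6] sz [47.2 48.8] ang 71.64 z 0.0335 med [ 0.5082 -0.39    0.0335]
```

View pics/w15.png

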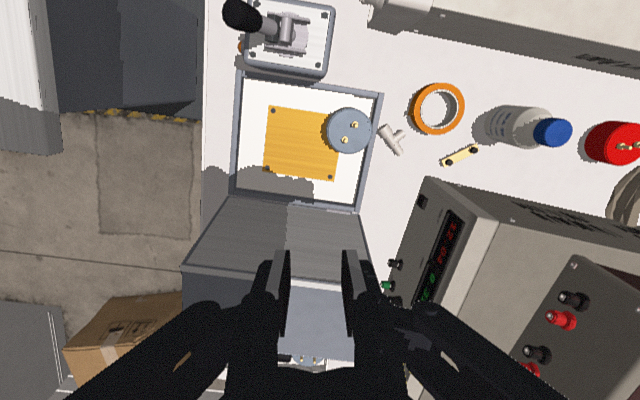

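{"name": "move_arm", "arguments": {"series": [[[0.8,1.2,-1,0.7,0,-8.4,0.3],[0.8,1.2,-3,0,0,-8.4,0.3],[0.8,1.2,-3,0,0,-8.4,0.3],[0.4,0.6,-3,0,0,-8.3,0.3],[0,0,0,0,0,0,0.3]]]}}

```text
clock: 33.55
eef_pos: [0.5134, -0.0799, 0.1556]
tool_rot: [0.851, 0.525, 0.001, 0.004]
ft_force: [-0.5, -0.5, 0.1]
grip_width: 0.0254
```

```bash
python3 -c "
from h import *
go([.514,-.0718,.051],-25.5)"
```

```text
t 33.55 p [ 0.5134 -0.0799  0.1556] F [-0.5 -0.5  0.1] w 0.0254 jaw -26.6 tiltfix [0.3 0.3 0. ] q [-0.15  0.32 -0.09  1.15 -0.    1.88]
 delta cm [  0.06   0.81 -10.46] ('dyaw', np.float64(1.1))
```

{"name": "move_arm", "arguments": {"series": [[[0,0.4,-2,0,0,1,0.3],[0,0.3,-3,0,0,0,0.3],[0,0,-2.5,0,0,0,0.3],[0,0,0,0,0,0,0.3],[0,0,0,0,0,0,0.3]]]}}

```text
clock: 34.05
eef_pos: [0.5169, -0.0784, 0.085]
tool_rot: [0.843, 0.537, 0.003, 0.007]
ft_force: [0.3, 0.4, -0.6]
grip_width: 0.0258
```

```bash
python3 -c "
from h import *
go([.514,-.0718,.051],-25.5)"
```

```text
t 34.05 p [ 0.5169 -0.0784  0.085 ] F [ 0.3  0.4 -0.6] w 0.0258 jaw -25.0 tiltfix [0.5 0.8 0. ] q [-0.15  0.39 -0.2   0.98 -0.01  1.86]
 delta cm [-0.29  0.66 -3.4 ] ('dyaw', np.float64(-0.5))
```

{"name": "move_arm", "arguments": {"series": [[[-0.3,0.6,0,0.5,0.8,0,0.3],[0,0,-1.3,0,0,0,0.3],[0,0,-1.3,0,0,0,0.3],[0,0,-0.4,0,0,0,0.3],[0,0,0,0,0,0,0.3]]]}}

```text
clock: 34.55
eef_pos: [0.5174, -0.0735, 0.0582]
tool_rot: [0.843, 0.538, 0.003, 0.002]
ft_force: [-0.1, 0.2, 1.0]
grip_width: 0.0252
```

```bash
python3 -c "
from h import *
go([.514,-.0718,.051],-25.5)"
```

```text
t 34.55 p [ 0.5174 -0.0735  0.0582] F [-0.1  0.2  1. ] w 0.0252 jaw -25.0 tiltfix [0.  0.4 0. ] q [-0.14  0.42 -0.22  0.92  0.    1.86]
 delta cm [-0.34  0.17 -0.72] ('dyaw', np.float64(-0.5))
```

{"name": "move_arm", "arguments": {"series": [[[-0.3,0.15,-0.3,0,0,0,0.3],[0,0,-0.3,0,0,0,0.3],[0,0,0,0,0,0,0.3],[0,0,0,0,0,0,0.3],[0,0,0,0,0,0,0.3]]]}}

```text
clock: 35.05
eef_pos: [0.514, -0.0717, 0.0516]
tool_rot: [0.843, 0.538, 0.003, 0.002]
ft_force: [-0.4, -0.1, -0.2]
grip_width: 0.0258
```

```bash
python3 -c "
from h import *
go([.514,-.0718,.051],-25.5)"
```

```text
t 35.05 p [ 0.514  -0.0717  0.0516] F [-0.4 -0.1 -0.2] w 0.0258 jaw -24.9 tiltfix [0.  0.4 0. ] q [-0.14  0.42 -0.24  0.9   0.    1.87]
 delta cm [ 0.   -0.01 -0.06] ('dyaw', np.float64(-0.6))
```

{"name": "move_arm", "arguments": {"series": [[[0,0,0,0,0,0,0],[0,0,0,0,0,0,0],[0,0,0,0,0,0,0],[0,0,0,0,0,0,0],[0,0,0.4,0,0,0,0]]]}}

```text
clock: 35.55
eef_pos: [0.5138, -0.0717, 0.0555]
tool_rot: [0.843, 0.538, 0.003, 0.002]
ft_force: [-0.1, -0.1, -2.4]
grip_width: 0.0033
```

{"name": "move_arm", "arguments": {"series": [[[0,0,3,0,0,0,0],[0,0,4.5,0,0,0,0],[0,0,4.5,0,0,8.5,0],[0,0,4.5,0,0,8.5,0],[0,0,3.5,0,0,8.5,0]]]}}

```text
clock: 36.05
eef_pos: [0.5059, -0.0707, 0.2561]
tool_rot: [0.7, 0.714, -0.005, -0.003]
ft_force: [1.3, 0.6, -0.6]
grip_width: 0.0032
```

{"name": "move_arm", "arguments": {"series": [[[-0.5,-1,1,0,0,8.5,0],[-0.5,-3,0,0,0,8.5,0],[-0.5,-4.5,0,0,0,8.5,0],[-0.5,-4.5,0,0,0,8.5,0],[-0.5,-4.5,0,0,0,8.5,0]]]}}

```text
clock: 36.55
eef_pos: [0.4851, -0.2371, 0.2765]
tool_rot: [0.403, 0.915, -0.0, 0.005]
ft_force: [1.8, 0.2, -0.9]
grip_width: 0.0032
```

{"name": "move_arm", "arguments": {"series": [[[-0.5,-4,0,0,0,8.5,0],[-0.5,-4,0,0,0,8.5,0],[-0.5,-3,0,0,0,8.5,0],[-0.5,-1,0,0,0,8.5,0],[0,0,0,0,0,0,0]]]}}

```text
clock: 37.05
eef_pos: [0.461, -0.3667, 0.2758]
tool_rot: [0.119, 0.993, 0.001, 0.004]
ft_force: [0.1, 0.3, -1.9]
grip_width: 0.0028
```

```bash
python3 -c "
from h import *
go([.406,-.401,.039],90);p,d,P=snap('wrist','w16.png');coils(P,p,.026,.04,lo=(.3,-.47),hi=(.6,-.33))"
```

```text
t 37.05 p [ 0.461  -0.3667  0.2758] F [ 0.1  0.3 -1.9] w 0.0028 jaw 76.4 tiltfix [-0.1  0.4  0. ] q [-0.67  0.41  0.35  1.51  0.01 -0.44]
 delta cm [ -5.5   -3.43 -23.68] ('dyaw', np.float64(13.6))
  n 1526 bb [262 156  57  51] c [ 476.6 -407.4] sz [70.1 49.7] ang 19.1 z 0.0344 med [ 0.4703 -0.4071  0.0344]
COIL [ 0.4765 -0.4015] rad 38.1 pins 20 [ 0.4688 -0.4105] ang 176.6 spread [0.0214 0.0033]
```

View pics/w16.png

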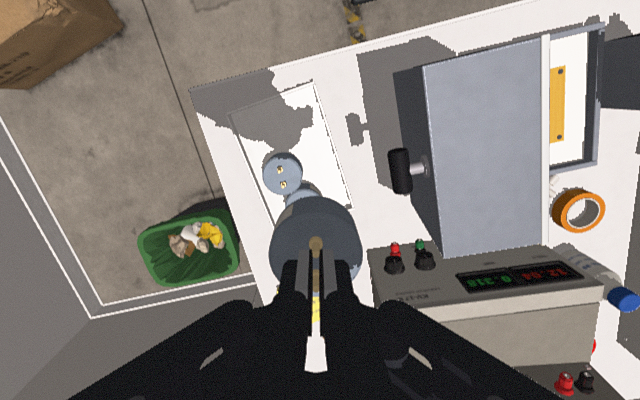

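{"name": "move_arm", "arguments": {"series": [[[-1.8,-1.1,0,0,0,5,0],[-1.8,-1.1,-2,0,0,5,0],[-1.4,-0.7,-3,0,0,0,0],[0,0,-3,0,0,0,0],[0,0,0,0,0,0,0]]]}}

```text
clock: 37.6
eef_pos: [0.4124, -0.39, 0.1954]
tool_rot: [0.033, 0.999, 0.002, 0.005]
ft_force: [-1.1, 1.2, -2.1]
grip_width: 0.0034
```

```bash
python3 -c "
from h import *
go([.407,-.399,.039],85)"
```

```text
t 37.6 p [ 0.4124 -0.39    0.1954] F [-1.1  1.2 -2.1] w 0.0034 jaw 86.2 tiltfix [-0.2  0.6  0. ] q [-0.76  0.39  0.12  1.29  0.01 -0.7 ]
 delta cm [ -0.54  -0.9  -15.64] ('dyaw', np.float64(-1.2))
```

{"name": "move_arm", "arguments": {"series": [[[-0.3,-0.6,-2,0,0.6,0,0],[-0.2,-0.3,-3,0,0,0,0],[0,0,-3,0,0,0,0],[0,0,-2,0,0,0,0],[0,0,0,0,0,0,0]]]}}

```text
clock: 38.1
eef_pos: [0.4138, -0.3967, 0.1014]
tool_rot: [0.034, 0.999, -0.002, 0.004]
ft_force: [-1.1, 0.7, -1.8]
grip_width: 0.0033
```

```bash
python3 -c "
from h import *
go([.407,-.399,.039],85)"
```

```text
t 38.1 p [ 0.4138 -0.3967  0.1014] F [-1.1  0.7 -1.8] w 0.0033 jaw 86.1 tiltfix [0.2 0.5 0. ] q [-0.77  0.46 -0.02  1.08  0.   -0.7 ]
 delta cm [-0.68 -0.23 -6.24] ('dyaw', np.float64(-1.1))
```

{"name": "move_arm", "arguments": {"series": [[[-0.6,-0.2,-1,0,0.5,0,0],[0,0,-1.5,0,0,0,0],[0,0,-1.2,0,0,0,0],[0,0,0,0,0,0,0],[0,0,0,0,0,0,0]]]}}

```text
clock: 38.6
eef_pos: [0.4122, -0.4008, 0.0702]
tool_rot: [0.034, 0.999, -0.006, 0.003]
ft_force: [0.7, -0.1, -1.9]
grip_width: 0.0031
```

```bash
python3 -c "
from h import *
go([.407,-.399,.039],85)"
```

```text
t 38.6 p [ 0.4122 -0.4008  0.0702] F [ 0.7 -0.1 -1.9] w 0.0031 jaw 86.1 tiltfix [0.7 0.4 0. ] q [-0.77  0.49 -0.06  1.   -0.   -0.7 ]
 delta cm [-0.52  0.18 -3.12] ('dyaw', np.float64(-1.1))
```

{"name": "move_arm", "arguments": {"series": [[[-0.4,0.2,0,0.6,0.4,0,0],[0,0,-1.2,0,0,0,0],[0,0,-1.2,0,0,0,0],[0,0,-0.3,0,0,0,0],[0,0,0,0,0,0,0]]]}}

```text
clock: 39.1
eef_pos: [0.4085, -0.3996, 0.043]
tool_rot: [0.034, 0.999, -0.001, 0.0]
ft_force: [-0.6, 0.3, -1.0]
grip_width: 0.0033
```

```bash
python3 -c "
from h import *
go([.407,-.399,.039],85)"
```

```text
t 39.1 p [ 0.4085 -0.3996  0.043 ] F [-0.6  0.3 -1. ] w 0.0033 jaw 86.1 tiltfix [0.1 0.  0. ] q [-0.77  0.52 -0.09  0.95 -0.   -0.71]
 delta cm [-0.15  0.06 -0.4 ] ('dyaw', np.float64(-1.1))
```

{"name": "move_arm", "arguments": {"series": [[[0,0,-0.35,0,0,0,0],[0,0,0,0,0,0,0.3],[0,0,0,0,0,0,0.3],[0,0,0,0,0,0,0.3],[0,0,1.5,0,0,0,0.3]]]}}

```text
clock: 39.6
eef_pos: [0.4087, -0.3999, 0.0546]
tool_rot: [0.034, 0.999, -0.001, 0.0]
ft_force: [0.5, -0.5, -0.4]
grip_width: 0.0254
```

{"name": "move_arm", "arguments": {"series": [[[0,0,3,0,0,0,0.3],[0,0,4.5,0,0,0,0.3],[0,0,4.5,0,0,0,0.3],[0,0,4.5,0,0,0,0.3],[0,0,4,0,0,0,0.3]]]}}

```text
clock: 40.1
eef_pos: [0.4047, -0.3959, 0.2606]
tool_rot: [0.034, 0.999, 0.003, -0.004]
ft_force: [-0.0, -0.9, 0.3]
grip_width: 0.0255
```

{"name": "move_arm", "arguments": {"series": [[[0,3,1,0,0,0,0.3],[0,4.5,0,0,0,0,0.3],[0,4.5,0,0,0,0,0.3],[0,3,0,0,0,0,0.3],[0,0,0,0,0,0,0.3]]]}}

```text
clock: 40.6
eef_pos: [0.4075, -0.2455, 0.2807]
tool_rot: [0.036, 0.999, -0.003, 0.004]
ft_force: [0.4, -0.3, 0.6]
grip_width: 0.0256
```

```bash
python3 -c "
from h import *
go();p,d,P=snap('wrist','w17.png');coils(P,p,.026,.04,lo=(.3,-.47),hi=(.6,-.33))"
```

```text
t 40.6 p [ 0.4075 -0.2455  0.2807] F [ 0.4 -0.3  0.6] w 0.0256 jaw 85.9 tiltfix [0.4 0.5 0. ] q [-0.54  0.17  0.04  1.43 -0.   -0.47]
  n 2064 bb [176 197  57  66] c [ 490.2 -402.6] sz [99.  50.9] ang 19.96 z 0.0344 med [ 0.4867 -0.4008  0.0344]
  n 1253 bb [174 151  42  40] c [ 408.  -399.9] sz [49.4 49.5] ang 9.83 z 0.0345 med [ 0.4066 -0.3975  0.0345]
COIL [ 0.4905 -0.4033] rad 49.5 pins 28 [ 0.489  -0.4028] ang 31.9 spread [0.0358 0.005 ]
COIL [ 0.408 -0.4  ] rad 25.3 pins 29 [ 0.4076 -0.3995] ang 176.3 spread [0.0226 0.0036]
```

View pics/w17.png

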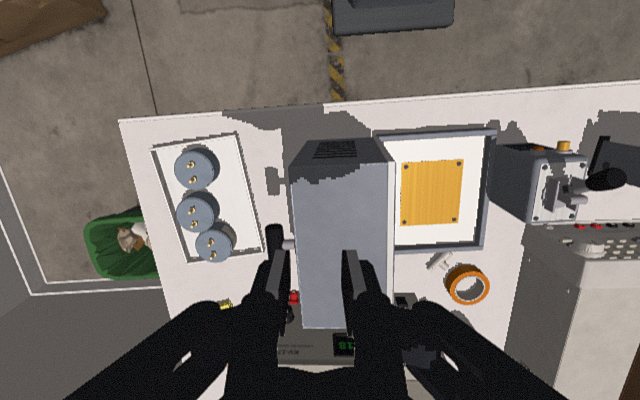

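{"name": "move_arm", "arguments": {"series": [[[0,4.5,0.5,0,0,0,0.3],[0,4.8,0.5,0,0,0,0.3],[0,4.8,0.5,0,0,0,0.3],[0,4.8,0,0,0,0,0.3],[0,4.8,0,0,0,0,0.3]]]}}

```text
clock: 41.15
eef_pos: [0.4098, -0.0124, 0.2955]
tool_rot: [0.046, 0.999, -0.005, 0.006]
ft_force: [1.0, 0.3, 0.4]
grip_width: 0.0254
```

{"name": "move_arm", "arguments": {"series": [[[-0.5,4.5,0,0,0,0,0.3],[-0.5,4.5,0,0,0,0,0.3],[-0.5,4,0,0,0,0,0.3],[-0.5,3,0,0,0,0,0.3],[0,0,0,0,0,0,0.3]]]}}

```text
clock: 41.65
eef_pos: [0.3928, 0.1553, 0.2956]
tool_rot: [0.045, 0.999, -0.005, 0.008]
ft_force: [-0.1, -1.2, -0.6]
grip_width: 0.0257
```

```bash
python3 -c "
from h import *
go();p,d,P=snap('wrist','w18.png');np.save('w18.npy',P)
print('canopytop');comp(P,[.3,.05,.155],[.6,.4,.163],3,2)
print('lips');comp(P,[.3,.05,.147],[.44,.4,.1545],6,1)
print('casstop');comp(P,[.3,.05,.138],[.5,.4,.145],6,1)
"
```

```text
t 41.65 p [0.3928 0.1553 0.2956] F [-0.1 -1.2 -0.6] w 0.0257 jaw 84.8 tiltfix [0.6 0.9 0. ] q [ 0.39  0.06 -0.05  1.46 -0.02  0.48]
canopytop
  n 3135 bb [288 209 182  50] c [483.7 246.9] sz [252.1 148.2] ang 75.33 z nan med [nan nan nan]
  n 1238 bb [526 297  34  55] c [565.4 380.3] sz [78.9 23.4] ang 37.12 z nan med [nan nan nan]
  n 12 bb [548 305   4   4] c [545.7 386. ] sz [5.1 2.8] ang 26.54 z 0.1554 med [0.5454 0.3857 0.1554]
lips
  n 159 bb [362 207  29   7] c [423.8 209.1] sz [25.8  4.8] ang 84.53 z 0.1523 med [0.4233 0.2085 0.1523]
  n 159 bb [395 208  28   7] c [427.3 239.8] sz [25.3  4.5] ang 85.89 z 0.1524 med [0.4269 0.2399 0.1524]
  n 158 bb [427 210  29   6] c [431.4 270.9] sz [26.1  4.6] ang 84.38 z 0.1523 med [0.4307 0.2706 0.1523]
  n 156 bb [298 206  27   6] c [416.5 147.2] sz [25.1  4.1] ang 82.92 z 0.1524 med [0.416  0.1469 0.1524]
  n 156 bb [330 207  28   6] c [419.9 178.1] sz [25.8  4.5] ang 85.61 z 0.1523 med [0.4196 0.1776 0.1523]
  n 40 bb [458 210   8  11] c [435.2 289.5] sz [3.1 9.1] ang 63.79 z 0.1507 med [0.4341 0.2895 0.1507]
casstop
  n 3302 bb [327 203 126  37] c [440.8 222.8] sz [123.4  36. ] ang 83.2 z 0.1418 med [0.4431 0.2229 0.1418]
  n 828 bb [296 202  31  35] c [432.  145.4] sz [30. 36.] ang 83.01 z 0.1418 med [0.4337 0.1451 0.1418]
  n 107 bb [450 207  12  33] c [448.4 287.9] sz [ 4.  35.1] ang 78.49 z 0.1419 med [0.4474 0.2879 0.1419]
  n 15 bb [292 214   1  15] c [430.5 126.9] sz [ 0.2 15. ] ang 82.89 z 0.1443 med [0.4302 0.1269 0.1443]
  n 11 bb [289 202   4   5] c [412.7 127.7] sz [4.  1.9] ang 52.07 z 0.1421 med [0.4122 0.1278 0.1421]
  n 6 bb [292 230   1   6] c [443.5 125.3] sz [0.1 5.9] ang 82.84 z 0.1431 med [0.4432 0.1253 0.1431]
```

View pics/w18.png

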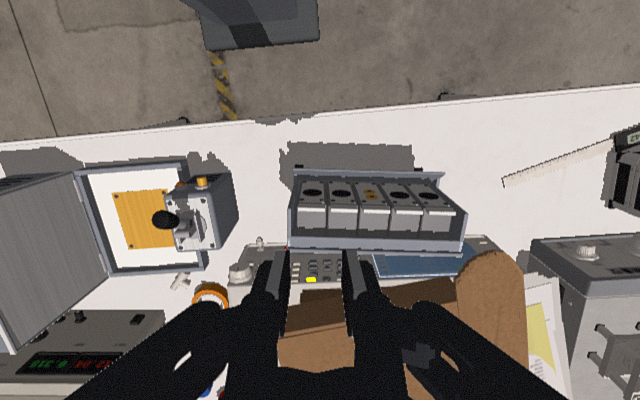

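```bash
python3 -c "
import cv2
p=cv2.imread('pics/w18.png');cv2.imwrite('pics/w18c.png',cv2.resize(p[160:260,270:480],None,fx=3.8,fy=3.8,interpolation=2))"
```

```text
(no output)
```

View pics/w18c.png

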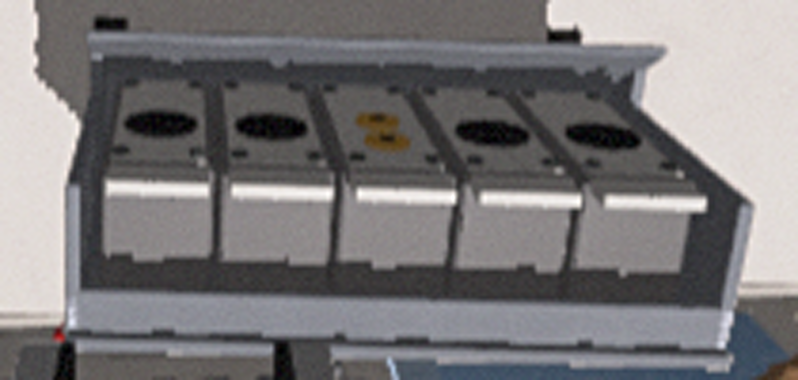

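```bash
python3 -c "
from h import *
P=np.load('w18.npy');a=np.radians(-6.87);ex=np.array([np.cos(a),np.sin(a)]);ey=np.array([-np.sin(a),np.cos(a)])
c=np.array([.4238,.2091])
X=(P[...,:2]-c)@ex-.017;Y=(P[...,:2]-c)@ey;Z=P[...,2]
for zl in [(.138,.1435),(.1435,.15),(.15,.1545),(.1545,.162),(.162,.175)]:
    m=(abs(Y)<.06)&(abs(X)<.12)&(Z>zl[0])&(Z<zl[1]);x=X[m]
    print(zl,m.sum(),np.histogram(x,np.arange(-.05,.06,.005))[0])
"
```

```text
(0.138, 0.1435) 3133 [  0   0   0   0   0   0 285 130 534 541 515 531 504  76   0   0   0   0
   0   0   0]
(0.1435, 0.15) 290 [  0   0   0   0   0   0 257   5   7   6   6   2   7   0   0   0   0   0
   0   0   0]
(0.15, 0.1545) 490 [  0   0   0   0   0   0 463  20   0   0   0   5   2   0   0   0   0   0
   0   0   0]
(0.1545, 0.162) 1901 [  0   0   0   0   0   0   1   0   0   0   0 225 580 569 523   3   0   0
   0   0   0]
(0.162, 0.175) 817 [  0   0   0   0   0   0   0   0   0   0   0   0   0   1 160   0   0   0
   0  59 152]
```

{"name": "move_arm", "arguments": {"series": [[[0.5,1,0,0.6,0.9,-8.5,0.2],[0.5,1,0,0,0,-8.5,0.2],[0.5,1,0,0,0,-8.5,0.2],[0.5,1,0,0,0,-8.5,0.2],[0.5,1,0,0,0,-8.5,0.2]]]}}

```text
clock: 42.2
eef_pos: [0.4229, 0.1976, 0.2953]
tool_rot: [0.412, 0.911, -0.003, -0.0]
ft_force: [-0.2, 0.6, 0.5]
grip_width: 0.0169
```

{"name": "move_arm", "arguments": {"series": [[[0,0,0,0,0,-8.5,0.16],[0,0,0,0,0,-8.5,0.16],[0,0,-1,0,0,-8.5,0.16],[0,0,-2,0,0,-8.5,0.16],[0,0,-2,0,0,-8.5,0.16]]]}}

```text
clock: 42.7
eef_pos: [0.4313, 0.1903, 0.2459]
tool_rot: [0.717, 0.697, -0.001, 0.002]
ft_force: [-0.5, 0.3, 0.6]
grip_width: 0.0135
```

{"name": "move_arm", "arguments": {"series": [[[0,0,0,0,0,-4,0.16],[0,0,0,0,0,0,0.16],[0,0,0,0,0,0,0.16],[0,0,0,0,0,0,0.16],[0,0,0,0,0,0,0.16]]]}}

```text
clock: 43.2
eef_pos: [0.4335, 0.1833, 0.243]
tool_rot: [0.745, 0.667, -0.004, 0.002]
ft_force: [0.6, -0.5, -0.4]
grip_width: 0.0137
```

```bash
python3 -c "
from h import *
go([.4238,.2091,.17],-6.87);p,d,P=snap('wrist','w19.png')
print('lips');comp(P,[.3,.05,.147],[.44,.4,.1545],6,1)"
```

```text
t 43.2 p [0.4335 0.1833 0.243 ] F [ 0.6 -0.5 -0.4] w 0.0137 jaw -6.3 tiltfix [ 0.4 -0.2  0. ] q [ 0.4   0.18 -0.04  1.36 -0.01  2.08]
 delta cm [-0.97  2.58 -7.3 ] ('dyaw', np.float64(-0.6))
lips
  n 239 bb [297  64   6  41] c [431.4 271. ] sz [25.7  3.6] ang 82.88 z 0.1529 med [0.4314 0.2711 0.1529]
  n 220 bb [297 112   6  38] c [427.5 239.9] sz [25.9  3.7] ang 82.93 z 0.1529 med [0.4276 0.2404 0.1529]
  n 191 bb [298 195   6  33] c [420.3 178.3] sz [25.6  3.9] ang 83.29 z 0.1526 med [0.4206 0.1789 0.1526]
  n 177 bb [298 155   6  36] c [424.1 208.8] sz [26.2  3.6] ang 83.34 z 0.1529 med [0.424  0.2095 0.1529]
  n 125 bb [302 265  28   7] c [426.5 126.8] sz [ 1.8 22.8] ang 82.76 z 0.151 med [0.4269 0.1269 0.151 ]
  n 118 bb [298 231   6  32] c [416.7 147.5] sz [25.7  4. ] ang 83.87 z 0.1527 med [0.4176 0.1522 0.1527]
```

View pics/w19.png

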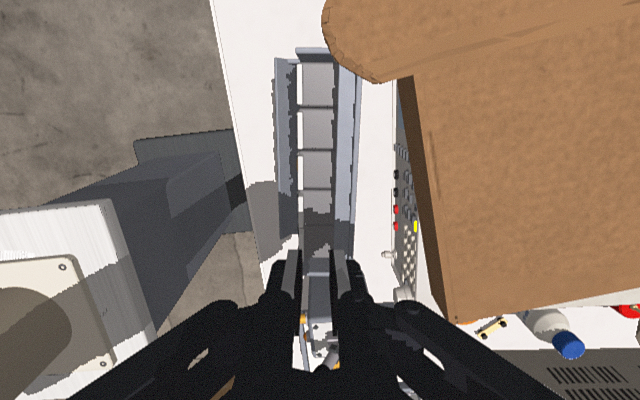

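{"name": "move_arm", "arguments": {"series": [[[-0.4,1.1,-1,0.4,0,-0.5,0.16],[-0.4,1.1,-2,0,0,0,0.16],[0,0,-1.5,0,0,0,0.16],[0,0,0,0,0,0,0.16],[0,0,0,0,0,0,0.16]]]}}

```text
clock: 43.75
eef_pos: [0.4245, 0.2091, 0.1963]
tool_rot: [0.747, 0.664, 0.001, -0.001]
ft_force: [-0.3, -0.0, 0.5]
grip_width: 0.0139
```

```bash
python3 -c "
from h import *
go([.4240,.209,.1445],-6.87)"
```

```text
t 43.75 p [0.4245 0.2091 0.1963] F [-0.3 -0.   0.5] w 0.0139 jaw -6.7 tiltfix [-0.2 -0.  -0. ] q [ 0.46  0.21 -0.13  1.23  0.    2.14]
 delta cm [-0.05 -0.01 -5.18] ('dyaw', np.float64(-0.1))
```

{"name": "move_arm", "arguments": {"series": [[[0,0,-0.8,0,0,0,0.16],[0,0,-0.8,0,0,0,0.16],[0,0,-0.6,0,0,0,0.16],[0,0,0,0,0,0,0.16],[0,0,0,0,0,0,0.16]]]}}

```text
clock: 44.25
eef_pos: [0.4252, 0.2098, 0.1739]
tool_rot: [0.747, 0.664, 0.002, -0.001]
ft_force: [0.3, 0.1, 0.9]
grip_width: 0.0138
```

```bash
python3 -c "
from h import *
go([.4240,.209,.1445],-6.87);p,d,P=snap('wrist','w20.png');cv2.imwrite('pics/w20c.png',cv2.resize(p[200:400,200:440,::-1],None,fx=3,fy=3))"
```

```text
t 44.25 p [0.4252 0.2098 0.1739] F [0.3 0.1 0.9] w 0.0138 jaw -6.7 tiltfix [-0.3  0.1  0. ] q [ 0.46  0.22 -0.17  1.17  0.    2.14]
 delta cm [-0.12 -0.08 -2.94] ('dyaw', np.float64(-0.1))
```

View pics/w20c.png

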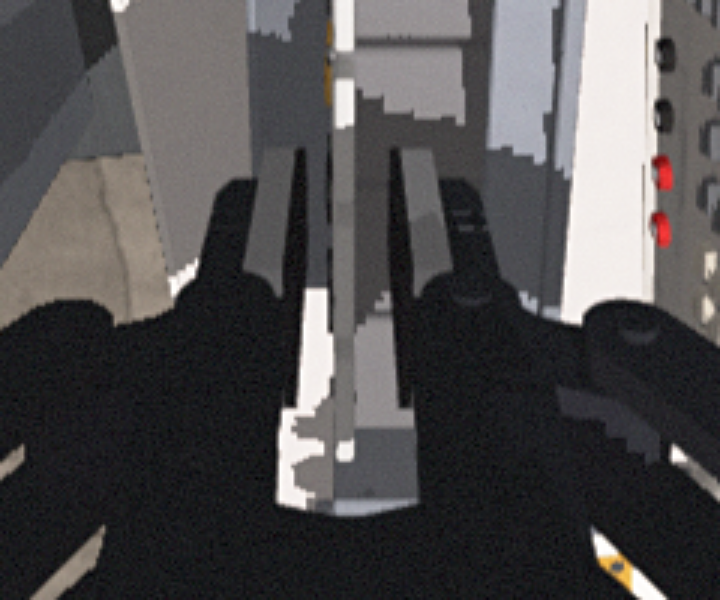

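{"name": "move_arm", "arguments": {"series": [[[-0.25,-0.05,-0.5,0,0,0,0.16],[0,0,-0.6,0,0,0,0.16],[0,0,-0.3,0,0,0,0.16],[0,0,0,0,0,0,0.16],[0,0,0,0,0,0,0.16]]]}}

```text
clock: 44.8
eef_pos: [0.4227, 0.2091, 0.1591]
tool_rot: [0.748, 0.664, 0.002, -0.001]
ft_force: [-0.0, -0.6, 0.6]
grip_width: 0.0135
```

```bash
python3 -c "
from h import *
go([.4230,.209,.1445],-6.87)"
```

```text
t 44.8 p [0.4227 0.2091 0.1591] F [-0.  -0.6  0.6] w 0.0135 jaw -6.8 tiltfix [-0.3  0.1  0. ] q [ 0.46  0.23 -0.21  1.13  0.    2.15]
 delta cm [ 0.03 -0.01 -1.46] ('dyaw', np.float64(-0.1))
```

{"name": "move_arm", "arguments": {"series": [[[0,0,-0.5,0,0,0,0.16],[0,0,-0.4,0,0,0,0.16],[0,0,-0.3,0,0,0,0.16],[0,0,0,0,0,0,0.16],[0,0,0,0,0,0,0.16]]]}}

```text
clock: 45.3
eef_pos: [0.4228, 0.2092, 0.146]
tool_rot: [0.748, 0.664, 0.003, -0.001]
ft_force: [0.8, 0.7, 0.6]
grip_width: 0.0134
```

```bash
python3 -c "
from h import *
go([.4230,.209,.1445],-6.87)"
```

```text
t 45.3 p [0.4228 0.2092 0.146 ] F [0.8 0.7 0.6] w 0.0134 jaw -6.8 tiltfix [-0.3  0.1  0. ] q [ 0.46  0.24 -0.23  1.1   0.    2.15]
 delta cm [ 0.02 -0.02 -0.15] ('dyaw', np.float64(-0.1))
```

{"name": "move_arm", "arguments": {"series": [[[0.1,0,-0.1,0,0,0,0.16],[0,0,0,0,0,0,0],[0,0,0,0,0,0,0],[0,0,0,0,0,0,0],[0,0,0,0,0,0,0]]]}}

```text
clock: 45.8
eef_pos: [0.4241, 0.2094, 0.1452]
tool_rot: [0.748, 0.664, 0.003, -0.001]
ft_force: [-0.3, -0.4, -0.5]
grip_width: 0.0016
```

{"name": "move_arm", "arguments": {"series": [[[-0.9,0.1,0.05,-0.8,-6,0,0],[-0.9,0.1,-0.1,-0.8,-6,0,0],[0,0,0,0,0,0,0],[0,0,0,0,0,0,0],[0,0,0,0,0,0,0]]]}}

```text
clock: 46.3
eef_pos: [0.4056, 0.2113, 0.1438]
tool_rot: [0.743, 0.66, 0.073, 0.08]
ft_force: [0.7, 0.9, -2.5]
grip_width: 0.0017
```

```bash
cat >> h.py <<'E'
def tip():
    o=bot.get_obs();M=R.from_quat(o['tool_rot']).as_matrix();z=M[:,2]
    a=np.radians(-6.87);ex=np.array([np.cos(a),np.sin(a),0])
    th=np.arctan2(z@ex,-z[2]); r=np.array(o['eef_pos'])-np.array([.4221,.2092,.060])
    ax=(np.cos(th)*2-85.2*np.sin(th), 2*np.sin(th)+85.2*np.cos(th))
    print('theta deg',round(np.degrees(th),1),'rel mm',np.round([r@ex*1000,r[2]*1000],1),'ideal',np.round(ax,1),'yoff',np.round(r@np.array([-ex[1],ex[0],0])*1000,1),'F',np.round(o['ft_force'],1),'w',o['grip_width'])
E
python3 -c "
from h import *
go();tip()"
```

```text
t 46.3 p [0.4056 0.2113 0.1438] F [ 0.7  0.9 -2.5] w 0.0017 jaw -6.8 tiltfix [ 1.3 12.4  0. ] q [ 0.57  0.09 -0.44  0.87 -0.14  2.25]
theta deg 12.5 rel mm [-16.7  83.8] ideal [-16.4  83.6] yoff 0.1 F [ 0.7  0.9 -2.5] w 0.0016550445343763275
```

{"name": "move_arm", "arguments": {"series": [[[-0.8,0.1,-0.2,-0.8,-6,0,0],[-0.4,0.05,0,0,-3,0,0],[0,0,0,0,0,0,0],[0,0,0,0,0,0,0],[0,0,0,0,0,0,0]]]}}

```text
clock: 46.8
eef_pos: [0.3968, 0.2129, 0.1415]
tool_rot: [0.736, 0.651, 0.126, 0.137]
ft_force: [-0.8, 0.5, -2.2]
grip_width: 0.0017
```

```bash
python3 -c "
from h import *
go();tip()"
```

```text
t 46.8 p [0.3968 0.2129 0.1415] F [-0.8  0.5 -2.2] w 0.0017 jaw -7.1 tiltfix [ 2.3 21.3  0. ] q [ 0.66  0.02 -0.58  0.7  -0.26  2.32]
theta deg 21.4 rel mm [-25.5  81.5] ideal [-29.3  80. ] yoff 0.6 F [-0.8  0.5 -2.2] w 0.001663241097297623
```

{"name": "move_arm", "arguments": {"series": [[[-0.4,0.05,0.8,0,0,0,0],[-0.7,0.08,1.8,0,0,0,0],[-0.7,0.08,2,0,0,0,0],[-0.5,0.05,1.5,0,0,0,0],[0,0,0,0,0,0,0]]]}}

```text
clock: 47.3
eef_pos: [0.3756, 0.2158, 0.2071]
tool_rot: [0.738, 0.649, 0.125, 0.136]
ft_force: [0.5, 0.4, -2.3]
grip_width: 0.0017
```

```bash
python3 -c "
from h import *
go();tip();snap('scene','c3.png');snap('side','s5.png')
p=cv2.imread('pics/c3.png');cv2.imwrite('pics/c3c.png',cv2.resize(p[180:340,200:360],None,fx=4,fy=3.5))"
```

```text
t 47.3 p [0.3756 0.2158 0.2071] F [ 0.5  0.4 -2.3] w 0.0017 jaw -7.4 tiltfix [ 2.3 21.2  0. ] q [ 0.71 -0.08 -0.48  0.91 -0.27  2.37]
theta deg 21.3 rel mm [-46.9 147.1] ideal [-29.1  80.1] yoff 1.0 F [ 0.5  0.4 -2.3] w 0.001735177499277799
```

View pics/c3c.png

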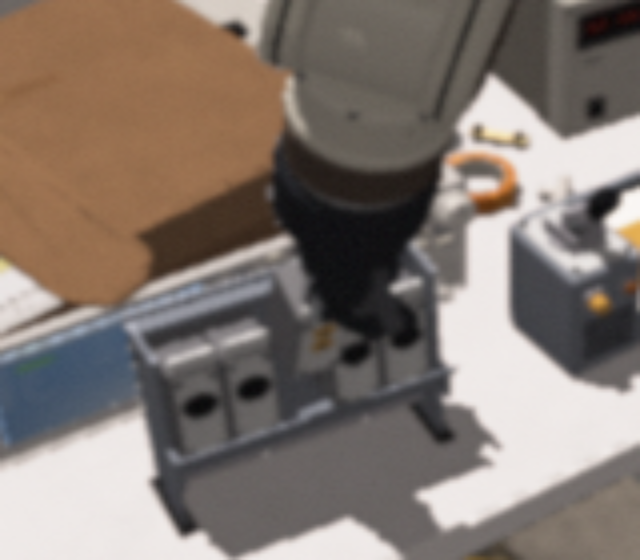

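{"name": "move_arm", "arguments": {"series": [[[-0.4,0,2.5,0,0,0,0],[0,0,3,0.4,4,0,0],[0.5,0,1.5,0.8,7,0,0],[0.5,-1,0,0.8,7,0,0],[0,-2,0,0,2,0,0]]]}}

```text
clock: 47.9
eef_pos: [0.3782, 0.1835, 0.2713]
tool_rot: [0.748, 0.664, -0.004, 0.002]
ft_force: [-0.6, -0.3, -2.8]
grip_width: 0.0014
```

```bash
python3 -c "
from h import *
go([.447,-.0975,.28],0)"
```

```text
t 47.9 p [0.3782 0.1835 0.2713] F [-0.6 -0.3 -2.8] w 0.0014 jaw -6.8 tiltfix [ 0.5 -0.1  0. ] q [ 0.46  0.07 -0.09  1.41 -0.01  2.15]
 delta cm [  6.88 -28.1    0.87] ('dyaw', np.float64(6.8))
```

{"name": "move_arm", "arguments": {"series": [[[0.5,-3,1,0.5,0,1,0],[1,-4,0.5,0,0,1,0],[1,-4.5,0,0,0,1,0],[1,-4.5,0,0,0,2,0],[1,-4,0,0,0,1,0]]]}}

```text
clock: 48.4
eef_pos: [0.4267, -0.0237, 0.2807]
tool_rot: [0.71, 0.705, -0.005, -0.002]
ft_force: [0.8, 1.5, -2.0]
grip_width: 0.0016
```

{"name": "move_arm", "arguments": {"series": [[[1,-3,0,0,0,0.5,0],[0.5,-2,0,0,0,0,0],[0,-1,0,0,0,0,0],[0,0,0,0,0,0,0],[0,0,0,0,0,0,0]]]}}

```text
clock: 48.9
eef_pos: [0.4419, -0.0929, 0.275]
tool_rot: [0.71, 0.704, -0.008, -0.005]
ft_force: [-0.4, -0.6, -2.3]
grip_width: 0.0016
```

```bash
python3 -c "
from h import *
go([.447,-.0975,.1],0);p,d,P=snap('wrist','w21.png')"
```

```text
t 48.9 p [ 0.4419 -0.0929  0.275 ] F [-0.4 -0.6 -2.3] w 0.0016 jaw -0.6 tiltfix [ 0.3 -1.1  0. ] q [-0.2   0.14 -0.    1.44 -0.01  1.38]
 delta cm [  0.51  -0.46 -17.5 ] ('dyaw', np.float64(0.6))
```

View pics/w21.png

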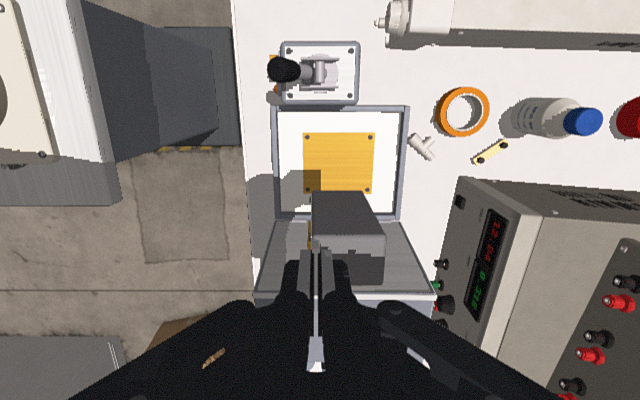

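{"name": "move_arm", "arguments": {"series": [[[0.4,-0.4,-2,0,-1,0,0],[0,0,-3,0,0,0,0],[0,0,-3,0,0,0,0],[0,0,-2,0,0,0,0],[0,0,0,0,0,0,0]]]}}

```text
clock: 49.45
eef_pos: [0.4461, -0.0904, 0.1737]
tool_rot: [0.706, 0.708, -0.0, 0.003]
ft_force: [-1.9, 0.3, -2.8]
grip_width: 0.0016
```

```bash
python3 -c "
from h import *
go([.447,-.0975,.1],0)"
```

```text
t 49.45 p [ 0.4461 -0.0904  0.1737] F [-1.9  0.3 -2.8] w 0.0016 jaw 0.1 tiltfix [0.2 0.2 0. ] q [-0.2   0.18 -0.22  1.16 -0.    1.37]
 delta cm [ 0.09 -0.71 -7.37] ('dyaw', np.float64(-0.1))
```

{"name": "move_arm", "arguments": {"series": [[[0.1,-0.6,-1.5,0,0,0,0],[0,0,-1.5,0,0,0,0],[0,0,-1.2,0,0,0,0],[0,0,0,0,0,0,0],[0,0,0,0,0,0,0]]]}}

```text
clock: 49.95
eef_pos: [0.4502, -0.0924, 0.1363]
tool_rot: [0.703, 0.711, 0.002, 0.006]
ft_force: [0.3, -0.0, -2.2]
grip_width: 0.0019
```

```bash
python3 -c "
from h import *
go([.447,-.0975,.1],0)"
```

```text
t 49.95 p [ 0.4502 -0.0924  0.1363] F [ 0.3 -0.  -2.2] w 0.0019 jaw 0.6 tiltfix [0.3 0.7 0. ] q [-0.2   0.22 -0.28  1.06 -0.    1.36]
 delta cm [-0.32 -0.51 -3.63] ('dyaw', np.float64(-0.6))
```

{"name": "move_arm", "arguments": {"series": [[[-0.3,-0.5,0,0.3,0.7,0,0],[0,0,-1.2,0,0,0,0],[0,0,-1.2,0,0,0,0],[0,0,-0.5,0,0,0,0],[0,0,0,0,0,0,0]]]}}

```text
clock: 50.45
eef_pos: [0.4497, -0.098, 0.1091]
tool_rot: [0.703, 0.711, 0.002, 0.002]
ft_force: [-0.2, -0.1, -2.1]
grip_width: 0.0017
```

```bash
python3 -c "
from h import *
go([.447,-.0975,.1],0)"
```

```text
t 50.45 p [ 0.4497 -0.098   0.1091] F [-0.2 -0.1 -2.1] w 0.0017 jaw 0.6 tiltfix [0.  0.3 0. ] q [-0.21  0.25 -0.31  1.    0.    1.34]
 delta cm [-0.27  0.05 -0.91] ('dyaw', np.float64(-0.6))
```

{"name": "move_arm", "arguments": {"series": [[[-0.2,0,-0.4,0,0.3,0,0],[0,0,-0.4,0,0,0,0],[0,0,0,0,0,0,0],[0,0,0,0,0,0,0],[0,0,0,0,0,0,0]]]}}

```text
clock: 50.95
eef_pos: [0.448, -0.0982, 0.101]
tool_rot: [0.703, 0.711, -0.0, 0.0]
ft_force: [0.2, -0.1, -2.9]
grip_width: 0.0016
```

```bash
python3 -c "
from h import *
go([.447,-.0975,.1],0);p,d,P=snap('side','s6.png');cv2.imwrite('pics/s6c.png',cv2.resize(p[180:310,270:500,::-1],None,fx=3.4,fy=3.4))"
```

```text
t 50.95 p [ 0.448  -0.0982  0.101 ] F [ 0.2 -0.1 -2.9] w 0.0016 jaw 0.6 tiltfix [0. 0. 0.] q [-0.22  0.26 -0.33  0.98 -0.    1.34]
 delta cm [-0.1   0.07 -0.1 ] ('dyaw', np.float64(-0.6))
```

View pics/s6c.png

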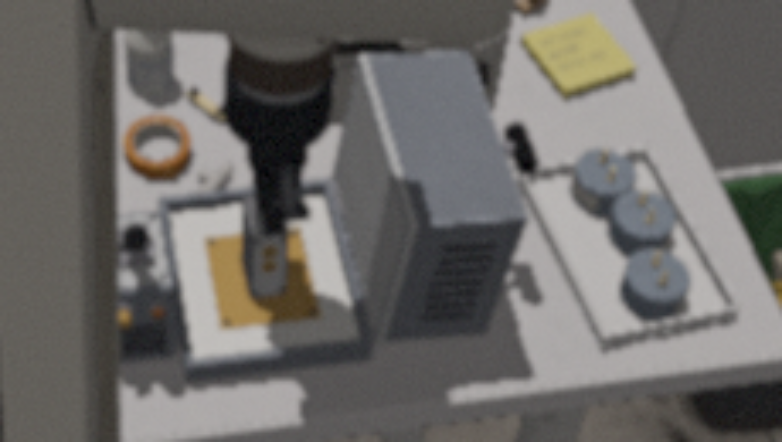

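{"name": "move_arm", "arguments": {"series": [[[-0.1,0,-0.2,0,0,0,0],[0,0,-0.1,0,0,0,0],[0,0,0,0,0,0,0],[0,0,0,0,0,0,0],[0,0,0,0,0,0,0]]]}}

```text
clock: 51.5
eef_pos: [0.4475, -0.0987, 0.0997]
tool_rot: [0.703, 0.711, 0.0, 0.002]
ft_force: [0.6, 0.1, -2.0]
grip_width: 0.0014
```

{"name": "move_arm", "arguments": {"series": [[[0,0,-0.15,0,0,0,0],[0,0,0,0,0,0,0],[0,0,0,0,0,0,0.15],[0,0,0,0,0,0,0.2],[0,0,0,0,0,0,0.2]]]}}

```text
clock: 52.0
eef_pos: [0.4485, -0.0993, 0.1]
tool_rot: [0.703, 0.711, 0.001, 0.003]
ft_force: [0.2, -0.2, -0.0]
grip_width: 0.0169
```

{"name": "move_arm", "arguments": {"series": [[[0,0,1,0,0,0,0.2],[0,0,2,0,0,0,0.2],[0,0,3,0,0,0,0.2],[0,0,4,0,0,0,0.2],[0,0,3,0,0,0,0.2]]]}}

```text
clock: 52.5
eef_pos: [0.4444, -0.0983, 0.2318]
tool_rot: [0.703, 0.711, -0.002, -0.001]
ft_force: [0.8, -0.3, -0.4]
grip_width: 0.0171
```

```bash
python3 -c "
from h import *
go();p,d,P=snap('wrist','w22.png')
print('casstop');comp(P,[.4,-.15,.09],[.55,-.05,.100],2,2)
print('lip');comp(P,[.4,-.15,.102],[.55,-.05,.112],2,1)
print('side');p,d,P=snap('side','s7.png');coils(P,p,.028,.038,lo=(.3,-.47),hi=(.6,-.33))"
```

```text
t 52.5 p [ 0.4444 -0.0983  0.2318] F [ 0.8 -0.3 -0.4] w 0.0171 jaw 0.6 tiltfix [ 0.1 -0.3  0. ] q [-0.22  0.16 -0.1   1.32 -0.    1.34]
casstop
  n 1204 bb [317 175  43  32] c [ 469.1 -113.8] sz [42.8 60.2] ang 6.66 z nan med [nan nan nan]
lip
  n 135 bb [316 179   5  30] c [ 445.5 -100.3] sz [ 3.6 26. ] ang 0.83 z 0.1069 med [ 0.4455 -0.1007  0.1069]
side
  n 350 bb [439 225  30  25] c [ 488.4 -400.7] sz [98.  47.6] ang 18.99 z 0.0335 med [ 0.4836 -0.4016  0.0335]
  n 210 bb [454 253  19  17] c [ 407.3 -401.1] sz [48.9 46. ] ang 29.52 z 0.0335 med [ 0.4068 -0.3994  0.0335]
```

View pics/w22.png

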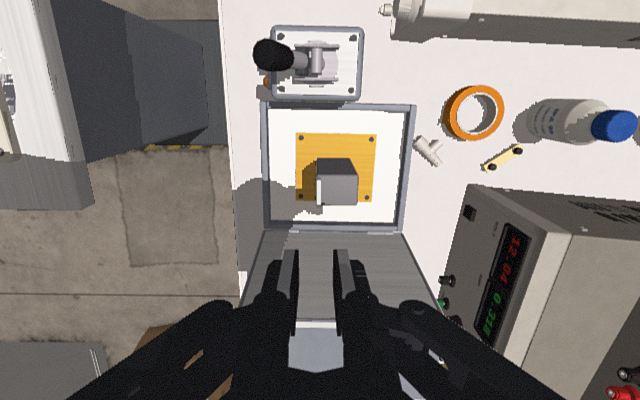

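{"name": "move_arm", "arguments": {"series": [[[0,0,3,0,0,8.5,0],[0,-1,2,0,0,8.5,0],[-0.5,-3,0,0,0,8.5,0],[-0.5,-4,0,0,0,8.5,0],[-0.5,-4,0,0,0,8.5,0]]]}}

```text
clock: 53.1
eef_pos: [0.4321, -0.2136, 0.2873]
tool_rot: [0.399, 0.917, 0.0, 0.003]
ft_force: [1.7, -0.4, -0.0]
grip_width: -0.0001
```

{"name": "move_arm", "arguments": {"series": [[[-0.5,-4,0,0,0,8.5,0],[0,-3,0,0,0,8.5,0],[0,-2,0,0,0,8.5,0],[0,0,0,0,0,8.5,0],[0,0,0,0,0,8.5,0]]]}}

```text
clock: 53.6
eef_pos: [0.4244, -0.31, 0.2849]
tool_rot: [0.04, 0.999, 0.002, 0.001]
ft_force: [0.4, -0.2, 0.8]
grip_width: -0.0
```

```bash
python3 -c "
from h import *
go([.417,-.305,.145],90);p,d,P=snap('wrist','w23.png')
p,d,P=snap('side','s8.png');print('hood');comp(P,[.3,-.3,.15],[.6,-.14,.2],2);cv2.imwrite('pics/s8c.png',cv2.resize(p[180:310,270:500,::-1],None,fx=3.4,fy=3.4))"
```

```text
t 53.6 p [ 0.4244 -0.31    0.2849] F [ 0.4 -0.2  0.8] w -0.0 jaw 85.5 tiltfix [-0.2  0.1  0. ] q [-0.63  0.28  0.19  1.49  0.   -0.55]
 delta cm [ -0.74   0.5  -13.99] ('dyaw', np.float64(4.5))
hood
  n 1950 bb [374 196  51  55] c [ 463.9 -224.6] sz [ 90.  168.3] ang 89.57 z 0.1668 med [ 0.4509 -0.2197  0.1668]
```

View pics/w23.png

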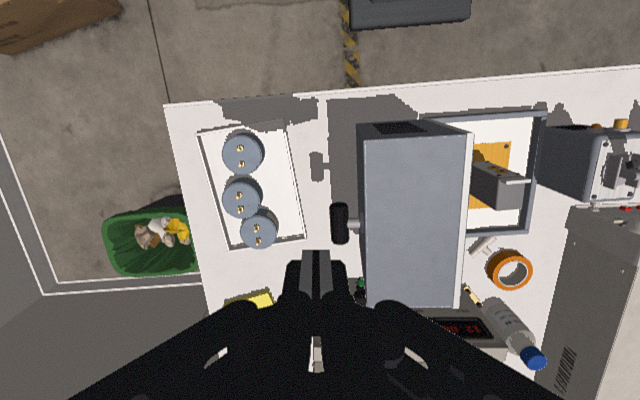

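View pics/s8c.png

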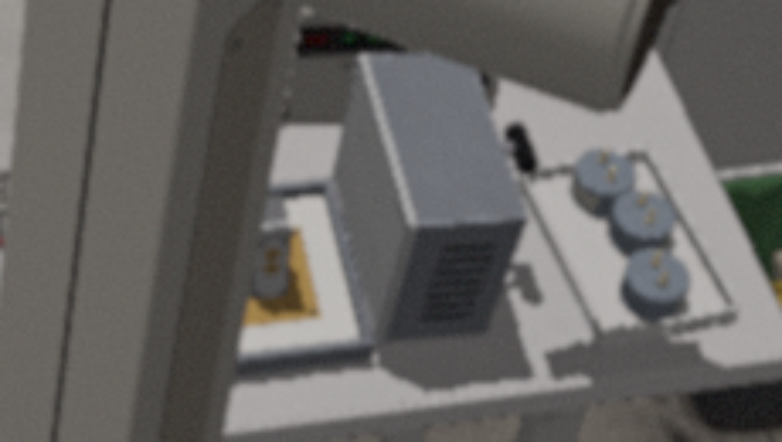

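{"name": "move_arm", "arguments": {"series": [[[-0.5,0,-2,0,0,4,0],[-0.3,0,-3,0,0,0,0],[0,0,-3,0,0,0,0],[0,0,-2.5,0,0,0,0],[0,0,0,0,0,0,0]]]}}

```text
clock: 54.2
eef_pos: [0.4163, -0.3081, 0.1774]
tool_rot: [0.014, 1.0, 0.001, 0.002]
ft_force: [0.6, -0.1, 0.5]
grip_width: -0.0
```

```bash
python3 -c "
from h import *
go([.415,-.30,.145],90)"
```

```text
t 54.2 p [ 0.4163 -0.3081  0.1774] F [ 0.6 -0.1  0.5] w -0.0 jaw 88.3 tiltfix [-0.1  0.2  0. ] q [-0.64  0.3  -0.05  1.21  0.   -0.61]
 delta cm [-0.13  0.81 -3.24] ('dyaw', np.float64(1.7))
```

{"name": "move_arm", "arguments": {"series": [[[0,0,-1.5,0,0,0,0],[0,0.3,-1.8,0,0,0,0],[0,0.8,0,0,0,0,0],[0,1,0,0,0,0,0],[0,1,0.2,0,0,0,0]]]}}

```text
clock: 54.7
eef_pos: [0.4184, -0.278, 0.1512]
tool_rot: [0.019, 1.0, -0.002, 0.004]
ft_force: [-4.2, -9.0, 3.9]
grip_width: -0.0002
```

```bash
cat >> h.py <<'E'
def hoodang(yh=-.170):
    o=bot.get_obs();y,z=o['eef_pos'][1]-yh,o['eef_pos'][2]-.028
    # tip contact: b=88 line: -y sin + z cos = .088 => theta
    r=np.hypot(y,z);ph=np.arctan2(z,y); th=ph-np.arcsin(.088/r) if r>.088 else None
    print('tip-contact theta deg',None if th is None else round(np.degrees(th),1),'a mm',round(1000*np.sqrt(r*r-.088**2),1))
E
python3 -c "
from h import *
go();hoodang()"
```

```text
t 54.7 p [ 0.4184 -0.278   0.1512] F [-4.2 -9.   3.9] w -0.0002 jaw 87.8 tiltfix [0.3 0.5 0. ] q [-0.59  0.29 -0.15  1.13  0.   -0.55]
tip-contact theta deg 98.8 a mm 138.2
```

{"name": "move_arm", "arguments": {"series": [[[-0.2,-0.3,-1.2,0,0,0,0],[0,0.5,-0.8,0,0,0,0],[0,1.3,0.2,0,0,0,0],[0,1.5,0.2,0,0,0,0],[0,1.5,0.2,0,0,0,0]]]}}

```text
clock: 55.2
eef_pos: [0.4224, -0.2481, 0.1489]
tool_rot: [0.024, 0.999, -0.024, 0.012]
ft_force: [-4.9, -11.1, 9.6]
grip_width: -0.0001
```

```bash
python3 -c "
from h import *
go();hoodang()"
```

```text
t 55.2 p [ 0.4224 -0.2481  0.1489] F [ -4.9 -11.1   9.6] w -0.0001 jaw 87.2 tiltfix [2.8 1.4 0. ] q [-0.51  0.24 -0.22  1.07 -0.03 -0.46]
tip-contact theta deg 85.2 a mm 113.9
```

{"name": "move_arm", "arguments": {"series": [[[-0.3,1.5,0.5,1.5,0.7,0,0],[-0.2,1.5,0.5,1,0.7,0,0],[0,1.5,0.4,0,0,0,0],[0,1.5,0.3,0,0,0,0],[0,1.5,0.2,0,0,0,0]]]}}

```text
clock: 55.7
eef_pos: [0.4207, -0.179, 0.1731]
tool_rot: [0.029, 0.999, -0.013, 0.005]
ft_force: [0.3, -3.9, -0.1]
grip_width: -0.0
```

```bash
python3 -c "
from h import *
go();hoodang()"
```

```text
t 55.7 p [ 0.4207 -0.179   0.1731] F [ 0.3 -3.9 -0.1] w -0.0 jaw 86.7 tiltfix [1.5 0.5 0. ] q [-0.39  0.18 -0.23  1.14 -0.02 -0.33]
tip-contact theta deg 56.3 a mm 115.8
```

{"name": "move_arm", "arguments": {"series": [[[-0.2,1.3,0,0.8,0.5,0,0],[0,1.3,-0.2,0.5,0,0,0],[0,1.3,-0.3,0,0,0,0],[0,1.3,-0.4,0,0,0,0],[0,1.3,-0.5,0,0,0,0]]]}}

```text
clock: 56.2
eef_pos: [0.4198, -0.1115, 0.1605]
tool_rot: [0.03, 1.0, -0.003, 0.002]
ft_force: [0.5, -3.7, 1.2]
grip_width: -0.0001
```

```bash
python3 -c "
from h import *
go();hoodang()"
```

```text
t 56.2 p [ 0.4198 -0.1115  0.1605] F [ 0.5 -3.7  1.2] w -0.0001 jaw 86.6 tiltfix [0.3 0.3 0. ] q [-0.26  0.15 -0.29  1.12 -0.   -0.2 ]
tip-contact theta deg 28.8 a mm 115.0
```

{"name": "move_arm", "arguments": {"series": [[[0,0.8,-0.8,0,0,0,0],[0,0.6,-1,0,0,0,0],[0,0.4,-1,0,0,0,0],[0,0,-0.8,0,0,0,0],[0,0,-0.5,0,0,0,0]]]}}

```text
clock: 56.7
eef_pos: [0.4219, -0.0794, 0.1201]
tool_rot: [0.026, 1.0, 0.009, 0.006]
ft_force: [-0.7, 5.4, 9.8]
grip_width: -0.0001
```

```bash
python3 -c "
from h import *
go();hoodang()"
```

```text
t 56.7 p [ 0.4219 -0.0794  0.1201] F [-0.7  5.4  9.8] w -0.0001 jaw 87.1 tiltfix [-1.   0.7  0. ] q [-0.2   0.18 -0.38  1.    0.02 -0.15]
tip-contact theta deg 2.6 a mm 94.6
```

{"name": "move_arm", "arguments": {"series": [[[0,0,-0.4,-1,0.7,0,0],[0,0,-0.4,0,0,0,0],[0,0,-0.4,0,0,0,0],[0,0,-0.3,0,0,0,0],[0,0,0,0,0,0,0]]]}}

```text
clock: 57.2
eef_pos: [0.4216, -0.0754, 0.1167]
tool_rot: [0.025, 1.0, 0.001, 0.003]
ft_force: [0.3, 0.2, -0.6]
grip_width: -0.0002
```

```bash
python3 -c "
from h import *
go();hoodang()"
```

```text
t 57.2 p [ 0.4216 -0.0754  0.1167] F [ 0.3  0.2 -0.6] w -0.0002 jaw 87.2 tiltfix [-0.1  0.4  0. ] q [-0.18  0.19 -0.38  1.    0.   -0.13]
tip-contact theta deg 0.4 a mm 95.3
```

{"name": "move_arm", "arguments": {"series": [[[0,0.5,-0.3,0,0,0,0],[0,0,-0.6,0,0,0,0],[0,0,-0.6,0,0,0,0],[0,0,-0.6,0,0,0,0],[0,0,-0.6,0,0,0,0]]]}}

```text
clock: 57.7
eef_pos: [0.4221, -0.0734, 0.1157]
tool_rot: [0.026, 1.0, -0.007, 0.011]
ft_force: [-18.9, -0.1, 56.8]
grip_width: -0.0001
```

{"name": "move_arm", "arguments": {"series": [[[0,0,1.5,0,0,0,0],[0,0,3,0,0,0,0.5],[-1,0,3.5,0,0,0,0.5],[-1,0.5,3,0,0,0,0.5],[0,0,0,0,0,0,0.5]]]}}

```text
clock: 58.2
eef_pos: [0.3978, -0.0615, 0.2273]
tool_rot: [0.025, 1.0, -0.002, 0.008]
ft_force: [0.6, 0.2, -0.4]
grip_width: 0.0424
```

```bash
python3 -c "
from h import *
go();p,d,P=snap('wrist','w24.png')
print('hoodtop');comp(P,[.35,-.2,.105],[.57,-.02,.125],2)
m=(P[...,0]>.37)&(P[...,0]<.56)&(P[...,1]>-.18)&(P[...,1]<-.03)&(P[...,2]>.105)&(P[...,2]<.125)
Q=P[m];A=np.c_[Q[:,:2],np.ones(len(Q))];print('plane',np.linalg.lstsq(A,Q[:,2],rcond=None)[0])
print('knob');comp(P,[.3,-.1,.135],[.6,.1,.19],2)
print('pod');comp(P,[.3,-.015,.096],[.6,.1,.105],2)"
```

```text
t 58.2 p [ 0.3978 -0.0615  0.2273] F [ 0.6  0.2 -0.4] w 0.0424 jaw 87.2 tiltfix [0.2 1.  0. ] q [-0.15  0.04 -0.25  1.27 -0.   -0.1 ]
hoodtop
  n 20880 bb [187 175 174 166] c [465.1 -97.6] sz [144.2 165. ] ang 89.35 z 0.1159 med [ 0.4362 -0.089   0.1159]
plane [ 0.00435686 -0.00125511  0.11376084]
knob
  n 987 bb [326 257  22  49] c [464.6 -47.8] sz [17.5 40.6] ang 88.88 z 0.1461 med [ 0.4611 -0.0479  0.1461]
  n 606 bb [395 217  30  26] c [414.7   2.9] sz [17.2 25.9] ang 53.62 z 0.1614 med [0.4111 0.004  0.1614]
pod
  n 2287 bb [369 194  54  73] c [442.6   9.2] sz [72.4 48.4] ang 0.02 z 0.1008 med [0.4261 0.0066 0.1008]
  n 203 bb [418 284  30  24] c [509.2  43. ] sz [16.9 36.3] ang 43.35 z 0.101 med [0.5027 0.0424 0.101 ]
```

View pics/w24.png

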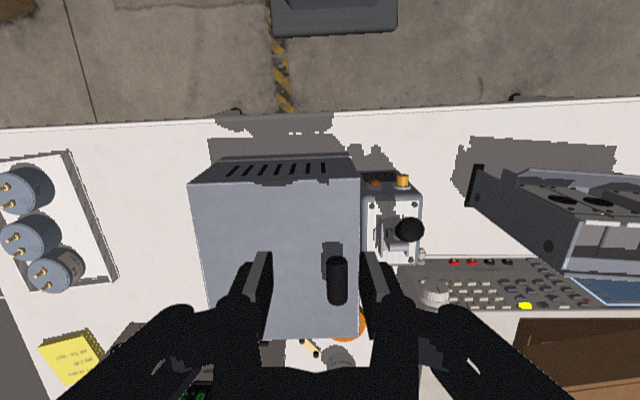

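{"name": "move_arm", "arguments": {"series": [[[0,1.5,0,0,-3,2.8,0.45],[0,1.8,0,0,-7,0,0.45],[0,1.8,0,0,-7,0,0.45],[0,1,0,0,-7,0,0.45],[0,0,0,0,-2,0,0.45]]]}}

```text
clock: 58.75
eef_pos: [0.3945, 0.0052, 0.2137]
tool_rot: [-0.002, 0.973, 0.004, 0.231]
ft_force: [0.0, -0.5, 0.7]
grip_width: 0.0381
```

{"name": "move_arm", "arguments": {"series": [[[0,0,0,0,0,0,0.45],[0,0,0,0,0,0,0.45],[0,0,0,0,0,0,0.45],[0,0,0,0,0,0,0.45],[0,0,0,0,0,0,0.45]]]}}

```text
clock: 59.25
eef_pos: [0.392, 0.0067, 0.2084]
tool_rot: [-0.002, 0.974, 0.005, 0.226]
ft_force: [-0.5, 0.5, 0.4]
grip_width: 0.0383
```

```bash
python3 -c "
from h import *
go([.395,.006,.187],90,(.479,0,-.878))"
```

```text
t 59.25 p [0.392  0.0067 0.2084] F [-0.5  0.5  0.4] w 0.0383 jaw 90.4 tiltfix [-0.6 -2.5 -0.3] q [ 0.01 -0.31 -0.69  0.74  0.01  0.01]
 delta cm [ 0.3  -0.07 -2.14] ('dyaw', np.float64(-0.4))
```

{"name": "move_arm", "arguments": {"series": [[[-0.7,0,0,0,-2.4,0,0.45],[0.9,0,-1.6,0,0,0,0.45],[0.9,0,-1.6,0,0,0,0.45],[0,0,0,0,0,0,0.45],[0,0,0,0,0,0,0.45]]]}}

```text
clock: 59.75
eef_pos: [0.407, 0.0059, 0.1783]
tool_rot: [-0.001, 0.969, 0.005, 0.248]
ft_force: [0.5, 0.4, 0.7]
grip_width: 0.038
```

```bash
python3 -c "
from h import *
go([.4238,.006,.1347],90,(.479,0,-.878))"
```

```text
t 59.75 p [0.407  0.0059 0.1783] F [0.5 0.4 0.7] w 0.038 jaw 90.3 tiltfix [-0.5  0.1 -0.3] q [ 0.01 -0.28 -0.78  0.57  0.01  0.01]
 delta cm [ 1.68  0.01 -4.36] ('dyaw', np.float64(-0.3))
```

{"name": "move_arm", "arguments": {"series": [[[-0.6,0,0,0,0,0,0.45],[0.7,0,-1.3,0,0,0,0.45],[0.7,0,-1.3,0,0,0,0.45],[0,0,0,0,0,0,0.45],[0,0,0,0,0,0,0.45]]]}}

```text
clock: 60.25
eef_pos: [0.4159, 0.0057, 0.1561]
tool_rot: [-0.001, 0.968, 0.005, 0.251]
ft_force: [0.2, -0.3, 0.2]
grip_width: 0.0384
```

```bash
python3 -c "
from h import *
go([.4238,.006,.1347],90,(.479,0,-.878))"
```

```text
t 60.25 p [0.4159 0.0057 0.1561] F [ 0.2 -0.3  0.2] w 0.0384 jaw 90.3 tiltfix [-0.5  0.4 -0.3] q [ 0.01 -0.22 -0.82  0.47  0.01  0.01]
 delta cm [ 0.79  0.03 -2.14] ('dyaw', np.float64(-0.3))
```

{"name": "move_arm", "arguments": {"series": [[[0.3,0,-0.8,0,0,0,0.45],[0.3,0,-0.9,0,0,0,0.45],[0,0,0,0,0,0,0.45],[0,0,0,0,0,0,0.45],[0,0,0,0,0,0,0.45]]]}}

```text
clock: 60.75
eef_pos: [0.423, 0.0058, 0.1412]
tool_rot: [-0.001, 0.967, 0.005, 0.253]
ft_force: [-0.6, -0.4, 0.2]
grip_width: 0.0385
```

```bash
python3 -c "
from h import *
go([.4238,.006,.1347],90,(.479,0,-.878))"
```

```text
t 60.75 p [0.423  0.0058 0.1412] F [-0.6 -0.4  0.2] w 0.0385 jaw 90.3 tiltfix [-0.5  0.7 -0.3] q [ 0.01 -0.19 -0.84  0.41  0.01  0.01]
 delta cm [ 0.08  0.02 -0.65] ('dyaw', np.float64(-0.3))
```

{"name": "move_arm", "arguments": {"series": [[[0,0,-0.5,0,0,0,0.45],[0,0,0,0,0,0,0.45],[0,0,0,0,0,0,0],[0,0,0,0,0,0,0],[0,0,0,0,0,0,0]]]}}

```text
clock: 61.25
eef_pos: [0.4232, 0.0059, 0.1368]
tool_rot: [-0.001, 0.967, 0.005, 0.254]
ft_force: [-0.6, 1.2, 0.3]
grip_width: 0.0157
```

{"name": "move_arm", "arguments": {"series": [[[0,0,0,0,0,0,0],[0,0,0,0,0,0,0],[-0.3,0,0.55,0,0,0,0],[-0.3,0,0.55,0,0,0,0],[-0.2,0,0.4,0,0,0,0]]]}}

```text
clock: 61.75
eef_pos: [0.4142, 0.0059, 0.1506]
tool_rot: [-0.001, 0.968, 0.005, 0.252]
ft_force: [37.9, 0.7, -48.5]
grip_width: 0.0154
```

```bash
cat >> h.py <<'E'
def tog(px=.4416):
    o=bot.get_obs();M=R.from_quat(o['tool_rot']).as_matrix();g=np.array(o['eef_pos'])-M[:,2]*bot.pinch_z
    d=g-np.array([px,.006,.102]); tz=-M[:,2]
    print('grasp r mm',round(1000*np.hypot(d[0],d[2]),1),'ang',round(np.arctan2(d[0],d[2]),3),'tool ang',round(np.arctan2(tz[0],tz[2]),3),'grasp',np.round(g,4),'F',np.round(o['ft_force'],1),'w',round(o['grip_width'],4))
E
python3 -c "
from h import *
go();tog()"
```

```text
t 61.75 p [0.4142 0.0059 0.1506] F [ 37.9   0.7 -48.5] w 0.0154 jaw 90.3 tiltfix [-0.7 29.2  0. ] q [ 0.01 -0.22 -0.83  0.45  0.01  0.01]
grasp r mm 74.5 ang -0.512 tool ang -0.51 grasp [0.4051 0.0057 0.1669] F [ 37.9   0.7 -48.5] w 0.0154
```

{"name": "move_arm", "arguments": {"series": [[[0.5,0,0.2,0,6.5,0,0],[0.55,0,0.22,0,6.5,0,0],[0.55,0,0.18,0,6.5,0,0],[0,0,0,0,0,0,0],[0,0,0,0,0,0,0]]]}}

```text
clock: 62.25
eef_pos: [0.4289, 0.0059, 0.1555]
tool_rot: [0.0, 0.997, 0.006, 0.079]
ft_force: [1.3, 1.0, -7.0]
grip_width: 0.0156
```

```bash
python3 -c "
from h import *
go();tog()"
```

```text
t 62.25 p [0.4289 0.0059 0.1555] F [ 1.3  1.  -7. ] w 0.0156 jaw 90.0 tiltfix [-0.6  9.   0. ] q [ 0.01  0.03 -0.46  0.92  0.01  0.01]
grasp r mm 73.7 ang -0.214 tool ang -0.158 grasp [0.426  0.0057 0.174 ] F [ 1.3  1.  -7. ] w 0.0156
```

{"name": "move_arm", "arguments": {"series": [[[0.6,0,0.12,0,6.5,0,0],[0.6,0,0.08,0,6.5,0,0],[0.6,0,0,0,6.5,0,0],[0,0,0,0,0,0,0],[0,0,0,0,0,0,0]]]}}

```text
clock: 62.75
eef_pos: [0.4405, 0.0058, 0.1549]
tool_rot: [0.0, 0.995, 0.005, -0.098]
ft_force: [-0.8, 0.2, 4.4]
grip_width: 0.0152
```

```bash
python3 -c "
from h import *
go();tog()"
```

```text
t 62.75 p [0.4405 0.0058 0.1549] F [-0.8  0.2  4.4] w 0.0152 jaw 89.9 tiltfix [ -0.6 -11.3  -0. ] q [ 0.01  0.33 -0.1   1.34  0.01  0.  ]
grasp r mm 71.3 ang 0.036 tool ang 0.196 grasp [0.4442 0.0056 0.1732] F [-0.8  0.2  4.4] w 0.0152
```

{"name": "move_arm", "arguments": {"series": [[[0.1,0,0.3,0,0,0,0],[0.65,0,0.05,0,4,0,0],[0.65,0,0.05,0,4,0,0],[0,0,0,0,0,0,0],[0,0,0,0,0,0,0]]]}}

```text
clock: 63.25
eef_pos: [0.4478, 0.0058, 0.1588]
tool_rot: [0.0, 0.986, 0.005, -0.167]
ft_force: [1.3, 0.5, -7.1]
grip_width: 0.0155
```

```bash
python3 -c "
from h import *
go();tog()"
```

```text
t 63.25 p [0.4478 0.0058 0.1588] F [ 1.3  0.5 -7.1] w 0.0155 jaw 89.9 tiltfix [ -0.6 -19.3  -0. ] q [0.   0.46 0.06 1.51 0.01 0.  ]
grasp r mm 75.4 ang 0.165 tool ang 0.336 grasp [0.454  0.0056 0.1764] F [ 1.3  0.5 -7.1] w 0.0155
```

{"name": "move_arm", "arguments": {"series": [[[0.6,0,-0.1,0,3,0,0],[0.6,0,-0.2,0,3,0,0],[0.6,0,-0.25,0,0,0,0],[0.4,0,-0.25,0,0,0,0],[0.3,0,-0.15,0,0,0,0]]]}}

```text
clock: 63.75
eef_pos: [0.4611, 0.0053, 0.1544]
tool_rot: [-0.0, 0.975, 0.005, -0.223]
ft_force: [-7.0, 0.2, -4.4]
grip_width: 0.0154
```

```bash
python3 -c "
from h import *
go();tog()"
```

```text
t 63.75 p [0.4611 0.0053 0.1544] F [-7.   0.2 -4.4] w 0.0154 jaw 89.9 tiltfix [ -0.5 -25.8  -0. ] q [0.   0.58 0.21 1.65 0.01 0.  ]
grasp r mm 74.5 ang 0.38 tool ang 0.451 grasp [0.4692 0.0051 0.1712] F [-7.   0.2 -4.4] w 0.0154
```

{"name": "move_arm", "arguments": {"series": [[[0.5,0,-0.2,0,0,0,0],[0.5,0,-0.25,0,0,0,0],[0.5,0,-0.25,0,0,0,0],[0.5,0,-0.25,0,0,0,0],[0.4,0,-0.2,0,0,0,0]]]}}

```text
clock: 64.25
eef_pos: [0.4753, 0.0056, 0.148]
tool_rot: [-0.0, 0.973, 0.005, -0.23]
ft_force: [-18.0, 0.9, 2.1]
grip_width: 0.0155
```

```bash
python3 -c "
from h import *
go();tog()"
```

```text
t 64.25 p [0.4753 0.0056 0.148 ] F [-18.    0.9   2.1] w 0.0155 jaw 89.9 tiltfix [ -0.6 -26.6  -0. ] q [0.   0.62 0.26 1.67 0.01 0.  ]
grasp r mm 75.6 ang 0.591 tool ang 0.463 grasp [0.4837 0.0054 0.1648] F [-18.    0.9   2.1] w 0.0155
```

{"name": "move_arm", "arguments": {"series": [[[-0.35,0,-0.5,0,0,0,0],[-0.35,0,-0.6,0,0,0,0],[0,0,0,0,0,0,0.4],[0,0,0,0,0,0,0.4],[0,0,0,0,0,0,0.4]]]}}

```text
clock: 64.75
eef_pos: [0.4706, 0.0054, 0.1413]
tool_rot: [0.001, 0.974, 0.005, -0.225]
ft_force: [-0.1, 1.3, 0.4]
grip_width: 0.034
```

```bash
python3 -c "
from h import *
go();tog();p,d,P=snap('wrist','w25.png')
print('knob');comp(P,[.44,-.02,.13],[.52,.03,.19],2)
c=cv2.resize(p[180:400,230:400,::-1],None,fx=3,fy=2.7);cv2.imwrite('pics/w25c.png',c)"
```

```text
t 64.75 p [0.4706 0.0054 0.1413] F [-0.1  1.3  0.4] w 0.034 jaw 89.8 tiltfix [ -0.6 -26.   -0. ] q [0.   0.61 0.22 1.64 0.01 0.  ]
grasp r mm 67.3 ang 0.586 tool ang 0.453 grasp [0.4788 0.0052 0.1581] F [-0.1  1.3  0.4] w 0.034
knob
  n 1990 bb [296 230  41  67] c [467.3   5.1] sz [30.7 18.3] ang 3.74 z 0.1606 med [0.4696 0.0053 0.1606]
  n 1719 bb [246 251  36  88] c [479.8 -15.8] sz [34.4  8.3] ang 0.02 z 0.1716 med [ 0.4773 -0.0137  0.1716]
```

View pics/w25c.png

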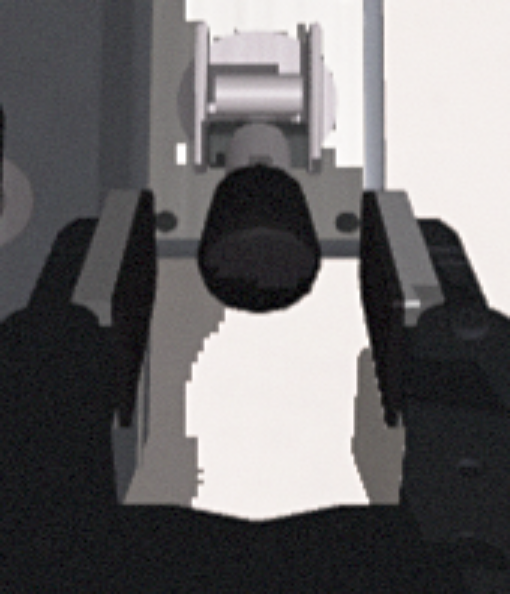

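{"name": "move_arm", "arguments": {"series": [[[0.5,0,1,0,0,0,0.5],[1,0,2,0,0,0,0.5],[1.2,0,2.5,0,0,0,0.5],[0,0,3.5,0,-6,0,0.5],[0,0,3,0,-7,0,0.5]]]}}

```text
clock: 65.3
eef_pos: [0.5001, 0.0054, 0.2519]
tool_rot: [0.0, 0.993, 0.005, -0.121]
ft_force: [-0.6, -0.1, 0.5]
grip_width: 0.0427
```

{"name": "move_arm", "arguments": {"series": [[[0,0,2,0,-7,0,0.5],[-1,0,1,0,-6,0,0.5],[-1,0,0,0,0,0,0.5],[0,0,0,0,0,0,0.5],[0,0,0,0,0,0,0.5]]]}}

```text
clock: 65.8
eef_pos: [0.4819, 0.0054, 0.2898]
tool_rot: [-0.0, 1.0, 0.005, 0.004]
ft_force: [0.3, 0.3, 0.2]
grip_width: 0.0425
```

```bash
python3 -c "
from h import *
go();p,d,P=snap('wrist','w26.png')
print('knob');comp(P,[.44,-.02,.13],[.52,.03,.19],2)
print('knobtop');
m=(P[...,0]>.44)&(P[...,0]<.50)&(abs(P[...,1]-.006)<.012)&(P[...,2]>.13)&(P[...,2]<.2);Q=P[m];print(Q.min(0),Q.max(0))
W=np.load('w1.npy');m=(W[...,0]>.44)&(W[...,0]<.50)&(abs(W[...,1]-.006)<.012)&(W[...,2]>.13)&(W[...,2]<.2);Q=W[m];print('initially',Q.min(0),Q.max(0))
print('hood');comp(P,[.35,-.2,.105],[.57,-.02,.125],1)
m=(P[...,0]>.37)&(P[...,0]<.56)&(P[...,1]>-.18)&(P[...,1]<-.03)&(P[...,2]>.105)&(P[...,2]<.125)
Q=P[m];A=np.c_[Q[:,:2],np.ones(len(Q))];print('plane',np.linalg.lstsq(A,Q[:,2],rcond=None)[0])
print('lips');comp(P,[.3,.05,.147],[.44,.4,.1545],6,1)
p,d,P=snap('side','s9.png');print('tray');coils(P,p,.028,.038,lo=(.3,-.47),hi=(.6,-.33));cv2.imwrite('pics/s9c.png',cv2.resize(p[180:310,270:500,::-1],None,fx=3.4,fy=3.4))
p,d,P=snap('scene','c4.png')"
```

```text
t 65.8 p [0.4819 0.0054 0.2898] F [0.3 0.3 0.2] w 0.0425 jaw 90.0 tiltfix [-0.6  0.4  0. ] q [0.   0.18 0.08 1.46 0.01 0.  ]
knob
  n 632 bb [304 151  21  40] c [467.1   5.2] sz [30.3 17.9] ang 1.99 z 0.1588 med [0.4663 0.0053 0.1588]
knobtop
[ 0.44080648 -0.00365727  0.13000277] [0.48232373 0.01429922 0.16685313]
initially [ 0.44058229 -0.00410334  0.13001159] [0.48237737 0.01475398 0.16606839]
hood
  n 22858 bb [124  73 162 164] c [465.3 -97.9] sz [144.8 164.4] ang 89.41 z 0.116 med [ 0.4524 -0.0996  0.116 ]
plane [-0.00041844 -0.00060644  0.11618169]
lips
  n 377 bb [567 123  73  19] c [429.8 259. ] sz [65.4  8.4] ang 79.41 z 0.1523 med [0.4301 0.259  0.1523]
  n 158 bb [464 110  33   9] c [416.8 146.9] sz [26.1  3.9] ang 83.26 z 0.1526 med [0.4167 0.1454 0.1526]
  n 158 bb [498 114  34   8] c [420.1 177.2] sz [26.6  4. ] ang 84.44 z 0.1526 med [0.42   0.1759 0.1526]
  n 130 bb [446 108  12  34] c [425.9 123.4] sz [ 1.7 28.4] ang 82.46 z 0.1506 med [0.4259 0.1235 0.1506]
tray
  n 374 bb [439 225  30  26] c [ 488.7 -400.6] sz [97.4 52.3] ang 15.07 z 0.0333 med [ 0.4838 -0.4008  0.0333]
  n 200 bb [454 254  19  15] c [ 404.  -397.1] sz [48.  40.4] ang 63.87 z 0.0336 med [ 0.4026 -0.3973  0.0336]
COIL [ 0.4885 -0.3986] rad 49.1 pins 8 [ 0.4883 -0.4015] ang 30.8 spread [0.0358 0.0071]
```

View pics/w26.png

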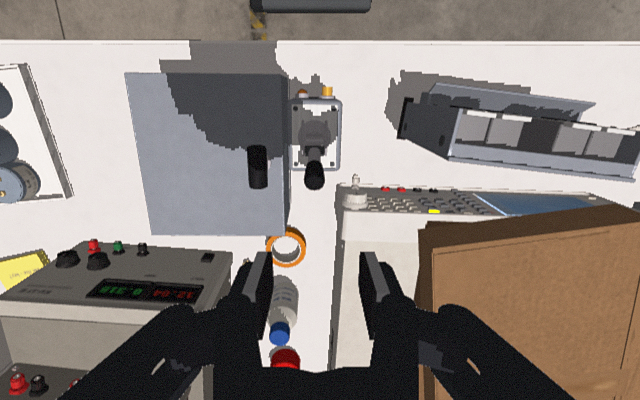

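View pics/s9c.png

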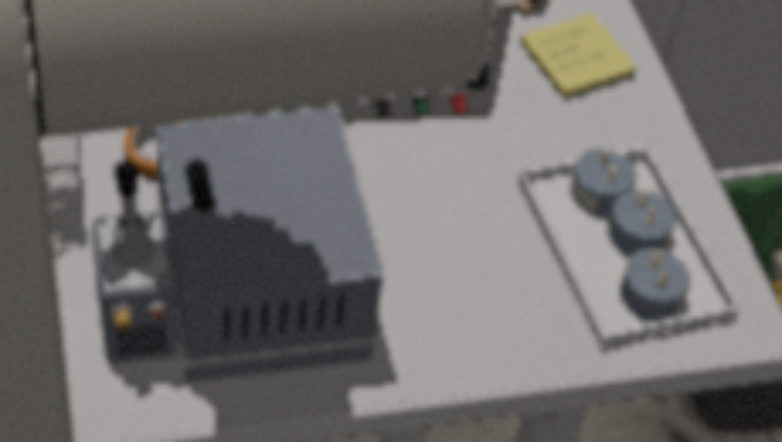

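View pics/c4.png

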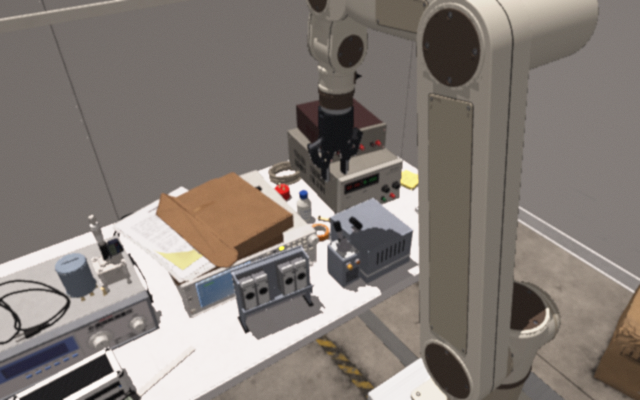

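```bash
python3 -c "
from h import *
print(bot.job_done())"
```

```text
the job is handed in; nothing more can be done
None
```

The changeover is done and handed in at about 66 s of the 210 s allowed. One thing could still fail the run: a hard contact with the hood, described below.

**What I did:** I threw the toggle to OFF and let it lock. I moved the three coil standards to the tray by their pins. I tipped out the middle cassette (the one with two brass terminals) by its lip and stood it on the brass plate. Then I pushed the hood shut and threw the toggle back to ON.

**Last checks:**
- **Toggle:** the knob's extents match the start pictures to within 1 mm, so it is at ON and home.
- **Hood:** its top is level at 116 mm, so it is shut.
- **Coils:** all three stand upright inside the tray walls.
- **Wanted cassette:** I measured it about 3 mm from the plate centre and upright, before the hood closed over it.
- **Other cassettes:** all four still stand in the rack. I measured the two nearest the box within about 1 mm of their earlier lip positions. The other two I saw only in the pictures.

**What went wrong or disagreed:**
- **Hard contact:** at about 22 s, on the first approach to the second coil, the gripper landed on the edge of the open hood. The wrist read about 122 N in total at the end of that move (114 N of it vertical), and it could have been higher in between. Both the 120 N wrist limit and the 40 N gripper-body limit may have been passed. Nothing visibly shifted, and I changed to a tilted, narrow grip after that.
- **Coil shifts:** the second coil read about 1 cm off its drop point after I released it. It read about 2–3 cm further on at the next look, probably the announced knock, and stayed inside the tray.

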